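Check a conductivity probe against its standards and put everything away

ROBOT

A 6-joint arm with a two-finger parallel gripper is mounted at the origin on the work surface. World frame = base frame: x ahead of the robot, y to its left, z up, the work surface at z = 0. Lengths are in m, angles in degrees, forces in N, time in s.
With the tool pointing down it reaches from about 0.4 to 0.825 m from the base axis. Payload 7 kg.
Tool frame: the origin (TCP) lies between the finger pads; the fingertips stand 22 mm ahead of it and the grasp point (between the pads) lies 3 mm ahead of it; z points along the fingers, y is the line along which they close (so a half turn about z gives the same grasp; the last joint's range is limited). The gripper opens to 88 mm and grips with 3 to 60 N. Pads are 19 mm wide; open, the fingers measure 130 mm over their backs; the gripper's body (78 mm by 193 mm) begins 47 mm behind the grasp point.
Start: joints at [90.132, 20.546, 0.682, 0, -70.136, -16.507], TCP at [0.19, 0.648, 0.249] pointing down, gripper open.
Joint ranges: [-176.03, 176.03], [-82.01, 121.73], [-58.28, 71.71], [-173.87, 95.51], [-174.79, -0.11], [-173.66, 173.66]. Speed limits (degrees/s): [136.94, 136.94, 172.46, 180, 180, 180].

INTERFACE

Orientations are given as [roll, pitch, yaw] about the fixed x, y, z axes, in that order (R = Rz(yaw) Ry(pitch) Rx(roll)).
In Python, from plant import r, vision gives the robot as it stands.
- The arm moves only by the shell command python3 -m pendant 'ROWS' [FORCE]. ROWS is JSON, a list that holds one entry, the list of rows, each a list of 7 numbers: the shift along the tool's x, y, z scaled (see below), then the turn, a rotation vector about the tool's x, y, z scaled (see below), then the opening, from -1 (shut) to 1 (fully open). In form: [[[x, y, z, wx, wy, wz, fingers], ...]]. A call has exactly 8 rows; each row shifts and turns the commanded pose from where the row before left it, along the tool's axes as they then stand; what a row does not reach is not made up. The controller multiplies each number of a shift by 20 mm and each number of a turn by 4 degrees. A row lasts 1/10 s, in which the tool goes at most 50 mm and 8.59 degrees, less where a joint would pass 70% of its speed; a pose out of reach is approached as far as the arm can. A call with a number of a shift or a turn outside -1 to 1 is refused whole. A call with a gripper value outside its range is refused whole. The fingers move at their own pace and stop on an object; FORCE is the grip in N (left out, the last holds). Time passes only in rows, so rows that do not move let the fingers close, or fill a call up. It gives the time, the measured TCP pose, the force, the opening and the grip force at its end, in the units of the state.
- r.get_state(): the state, without advancing time (a new reading comes with each control period).
- vision.capture(name): name is "side" or "top" or "wrist"; returns a dict with "frame" (420x560x3 uint8, blue, green, red), "depth" (420x560 float32, m along the optical axis (not along the pixel's ray), 0 where there is no reading), "camera_matrix" (3x3 intrinsics, pixels), "extrinsics" (4x4, takes a point from world to camera coordinates); the wrist camera has in their place "hand_eye" (4x4, takes a point from camera to tool coordinates, whose origin is the TCP and whose axes are the flange's). Camera axes: x right, y up, looking along -z (the intrinsics and any distortion apply to the point x, -y, -z); pixel columns grow to the right and rows downward; lengths in m; the calibration is good to about 2 mm. A picture is of the moment at which its call begins: read the wrist's pose just before it.
- r.close_job(): hands the job in; it is judged then, once.
The state is a dict: "time_s": time; "joints": joint angles; "qd": joint speeds; "joint_torque": joint torques, N m; "tcp_pos": TCP position; "eef_rot": TCP orientation; "contact_force": force on the tool from outside, world axes, zero at the start; "moment": the same for the moment, N m; "gripper_width": finger opening in m; "gripper_force": force on a finger pad.
Only numpy, scipy, OpenCV 4.12 (cv2) and the standard library are available. Lean on these libraries where they do the work, as an engineer would, in place of code of your own. Each camera call takes 0.05 s, during which the arm holds its last target. There are 200 camera calls.

TASK

Check the conductivity probe: lift it off its grey rest and dip its tip into each colour cup that is there, in the order yellow, green, blue, red, each time with the tip in the lower half of the cup for about three seconds so that the reading settles; then dip it in the same way in the glass rinse beaker. Then push the probe handle straight down past the green sprung jaw of the clip stand until it sits fully home with the jaw closed over it and its shaft hanging down, let go, and afterwards press the meter's green key fully in. All the cups must finish standing upright on the steel plate, and the bottles and scissors stay where they are.

Things in the scene. Friction and masses are not known exactly. Their poses are not given: they have to be found in the camera images.
- probe: Loose probe, 150 g. Round white handle, diameter 18 mm, level along its x from -106 mm (black cap) to +105 mm; blue flat-sided grip block in the middle, 50 mm (x) by 20 (y) by 22 tall; dark 12 mm shaft straight down (-z) at x=+95 mm, ending 110 mm below the axis. Origin: on the handle axis, mid-block, also the centre of mass. Starts in the rest, axis 140 mm above the table, z up.
- probe_tip (a point): The lower end of the probe's shaft, at (95, 0, -110) mm in the probe's frame.
- rest: Grey open rest on which the probe starts: base 180 x 90 x 12 mm with two plain upward-open forks at x=+-60 mm (14 mm long in x, 29 mm wide, top 141 mm high). Origin: centre of the underside; x along the probe handle, the shaft at the +x end. Fixed.
- clip: Clip stand, fixed: dark base 200 x 120 x 12 mm with two white forks at x=+-60 mm (14 mm long in x, free between them), 180 mm high. Each is a channel along x, 21 mm wide, open upward, with a high flared wall on the +y side and the green wire jaw on the -y side. Origin: centre of the underside; z up.
- clip_seat (a point): Where the probe's origin must come to rest in the clip stand: 140 mm above the stand's underside, midway between the two forks; the probe's handle lies along this frame's x, either way round.
- jaw (a joint): Green sprung wire jaw, hinged 18 mm to the -y side of the channel at 100 mm height, one 6 mm bent wire at each fork. 0 rad = closed over the seated handle; grows as it is pushed outward, about 0.2 rad while the handle passes. Its sloping upper wires and the flared walls guide the handle in; pushing past takes about 10 N.
- beaker: Glass rinse beaker, open at the top, outer diameter 80 mm, 105 mm tall, wall 3 mm, floor 6 mm thick, loose, 350 g. Origin: centre of its underside.
- plate: Flat steel plate for the used cups, 110 mm (its x) by 340 mm (its y), 6 mm thick, no rim, fixed to the table. Origin: centre of its underside, top at 6 mm.
- meter: Grey and white bench meter, 200 mm (x) by 170 mm (y), 40 mm high at its front (-x) part where the key is, 70 mm at the display. Origin: centre of its underside. Fixed.
- key (a joint): Travel of the meter's round green push key in m: 0 = out, 0.006 = fully in (about 5 N); it springs back.
- key_top (a point): Centre of the top of the green key (30 mm in diameter), pressed straight down.
- bottle_a: Bystander: bottle with blue cap, 60 mm in diameter, 130 mm tall.
- bottle_b: Bystander: bottle with white cap, 60 mm in diameter, 130 mm tall.
- scissors: Bystander: scissors with black handles lying flat, about 180 mm long.
- cup_yellow: Yellow cylindrical plastic cup, open at the top, outer diameter 56 mm, 60 mm tall, wall 3 mm, floor 8 mm thick, weighted base (150 g). Origin: centre of its underside; z up. May be absent (None).
- cup_green: Green cylindrical plastic cup, open at the top, outer diameter 56 mm, 60 mm tall, wall 3 mm, floor 8 mm thick, weighted base (150 g). Origin: centre of its underside; z up. May be absent (None).
- cup_blue: Blue cylindrical plastic cup, open at the top, outer diameter 56 mm, 60 mm tall, wall 3 mm, floor 8 mm thick, weighted base (150 g). Origin: centre of its underside; z up. May be absent (None).
- cup_red: Red cylindrical plastic cup, open at the top, outer diameter 56 mm, 60 mm tall, wall 3 mm, floor 8 mm thick, weighted base (150 g). Origin: centre of its underside; z up. May be absent (None).
Not all that is in view belongs to the job. Leave any purple look-alike of the clip alone.

How it is judged:
By the outcome, as a careful person would: the job done as asked, in the order asked, and still so for the second after the job is handed in, with the robot touching nothing.
Of cup_yellow, cup_green, cup_blue, cup_red only 3 to 4 are there at a start; the rules pass over those that are not, and their reading is None.
At some moment in a run one of cup_yellow, cup_green, cup_blue, cup_red may be knocked a few centimetres aside while the robot is not near it.
It also fails if it takes over 210 s, if anything falls off the work surface, if the arm or the gripper's body presses on something with over 40 N, if the wrist force passes 120 N, or if a joint passes its speed limit or range.

## Working session

There is one attempt and no reset: what is moved stays moved. The work goes in short steps, Python scripts to look and compute and a shell command to move; the robot and the scene stay as the last step left them, time stands still between calls to the robot, and variables do not carry over. Pictures are saved under pics/ and viewed, at most 18 in all, crops included, and the job is handed in when it is done.

```bash
ls; mkdir -p pics
python3 - <<'E'
from plant import r, vision
import cv2,numpy as np
print(r.get_state())
for n in ("side","top"):
    c=vision.capture(n); cv2.imwrite(f"pics/{n}0.png",c["frame"]); np.savez(f"pics/{n}0.npz",**c)
    print(n,c["camera_matrix"].tolist(),np.round(c["extrinsics"],4).tolist(), [k for k in c])
E
```

```text
pics
{'time_s': 0.0, 'joints': array([ 9.01324396e+01,  2.05909696e+01,  6.29986596e-01, -1.94959877e-02,
       -7.01361585e+01, -1.65062699e+01]), 'qd': array([-0.02205962, -0.11007776, -0.04321479,  0.0053032 , -0.06506229,
        0.01550547]), 'joint_torque': array([ 8.34954608e-05, -5.82722247e+01,  2.93058103e+01,  6.99725792e+00,
        6.95596682e-03, -1.44915562e-04]), 'tcp_pos': array([0.19019068, 0.64714399, 0.24760112]), 'eef_rot': array([ 1.79901654e+02, -1.00305674e-02, -1.63804616e+01]), 'contact_force': array([ 0.56376799, -0.03324101,  0.23230886]), 'moment': array([-0.01616969, -0.00421885, -0.00964076]), 'gripper_force': 0.0, 'gripper_width': 0.08743877351586417}
side [[488.51597061022994, 0.0, 284.9724766317556], [0.0, 488.51597061022994, 209.09583300397057], [0.0, 0.0, 1.0]] [[0.8883, -0.4592, -0.0084, -0.4776], [0.2706, 0.5086, 0.8173, -0.1616], [-0.3711, -0.7283, 0.5761, -1.2923], [0.0, 0.0, 0.0, 1.0]] ['frame', 'depth', 'camera_matrix', 'extrinsics']
top [[494.03794762681116, 0.0, 283.128417141216], [0.0, 494.03794762681116, 198.5270071224563], [0.0, 0.0, 1.0]] [[0.0076, -0.9999, -0.007, -0.1111], [0.9885, 0.0064, 0.1509, -0.4944], [-0.1508, -0.0081, 0.9885, -1.5628], [0.0, 0.0, 0.0, 1.0]] ['frame', 'depth', 'camera_matrix', 'extrinsics']
```

View pics/side0.png

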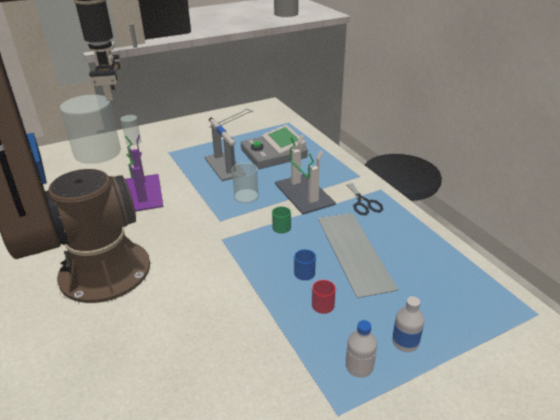

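View pics/top0.png

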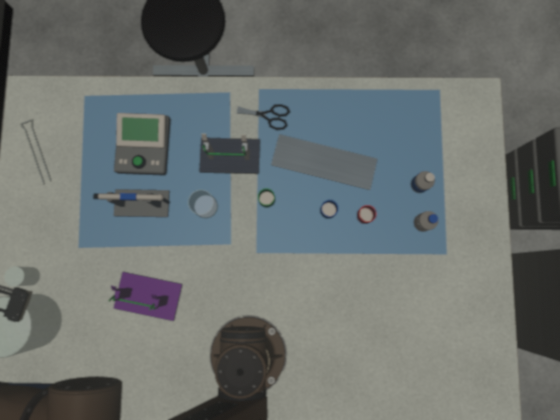

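Top view: probe on rest at (130,198), meter (142,142), beaker (204,205), clip (230,155), purple decoy (148,296), cups green (266,198), blue (329,209) and red (367,214), plate (325,162). No yellow cup is in view. I'll enlarge both views.

```bash
cat > h.py <<'E'
import numpy as np,cv2
def load(n): return dict(np.load(f"pics/{n}.npz"))
def ray(c,u,v):
    K=c["camera_matrix"];E=c["extrinsics"];R=E[:3,:3]
    d=R.T@np.array([(u-K[0,2])/K[0,0],-(v-K[1,2])/K[1,1],-1]);return -R.T@E[:3,3],d
def atz(c,u,v,z):
    o,d=ray(c,u,v);return o+d*(z-o[2])/d[2]
def dep(c,u,v):
    o,d=ray(c,u,v);return o+d*np.median(c["depth"][int(v)-1:int(v)+2,int(u)-1:int(u)+2])
def tri(c1,p1,c2,p2):
    o1,d1=ray(c1,*p1);o2,d2=ray(c2,*p2)
    s=np.linalg.lstsq(np.c_[d1,-d2],o2-o1,rcond=None)[0]
    a,b=o1+d1*s[0],o2+d2*s[1];return (a+b)/2,np.linalg.norm(a-b)
def proj(c,P):
    K=c["camera_matrix"];p=c["extrinsics"]@np.r_[P,1]
    return np.array([K[0,2]-K[0,0]*p[0]/p[2],K[1,2]+K[1,1]*p[1]/p[2]])
def wristE(c,st):
    from scipy.spatial.transform import Rotation as Ro
    T=np.eye(4);T[:3,:3]=Ro.from_euler("xyz",st["eef_rot"],degrees=True).as_matrix();T[:3,3]=st["tcp_pos"]
    return np.linalg.inv(T@c["hand_eye"])
def crop(c,x0,y0,x1,y1,s,fn):
    cv2.imwrite(fn,cv2.resize(c["frame"][y0:y1,x0:x1],None,fx=s,fy=s,interpolation=cv2.INTER_CUBIC))
E
python3 - <<'E'
from h import *
t=load("top0");s=load("side0")
crop(t,80,90,280,240,4,"pics/t1.png");crop(s,120,100,320,240,4,"pics/s1.png")
# colour cups: centroids of rims
for n,c in(("top",t),("side",s)):
    hsv=cv2.cvtColor(c["frame"],cv2.COLOR_BGR2HSV)
    for k,lo,hi in(("yellow",20,34),("green",50,80),("blue",112,125),("red",165,180),("red0",0,5)):
        m=cv2.inRange(hsv,(lo,90,40),(hi,255,255));N,_,st,ce=cv2.connectedComponentsWithStats(m)
        for i in range(1,N):
            if st[i,4]>25: print(n,k,st[i],ce[i].round(1),dep(c,*ce[i]).round(3))
E
```

```text
top green [208 153  36   2  58] [223.6 153.6] [0.627 0.08  0.103]
top green [133 156  10  10  75] [137.3 160.7] [0.612 0.364 0.063]
top green [549 160   7  26 135] [552.  173.1] [ 0.651 -1.155 -0.281]
top green [529 170   5  23  90] [531.  181.1] [ 0.651 -1.156 -0.451]
top green [512 178   3  21  56] [513.  188.1] [ 0.651 -1.157 -0.623]
side green [271 129  26  17 251] [283.3 136.9] [0.719 0.362 0.058]
side green [253 142   8   5  34] [256.7 144. ] [0.612 0.365 0.054]
side green [290 159  19  19  41] [299.6 168.9] [0.657 0.126 0.062]
side green [273 207  17  26 404] [281.1 219.4] [ 0.485 -0.079  0.051]
side red [312 280  24  33 651] [323.2 295.7] [ 0.458 -0.358  0.009]
```

View pics/t1.png

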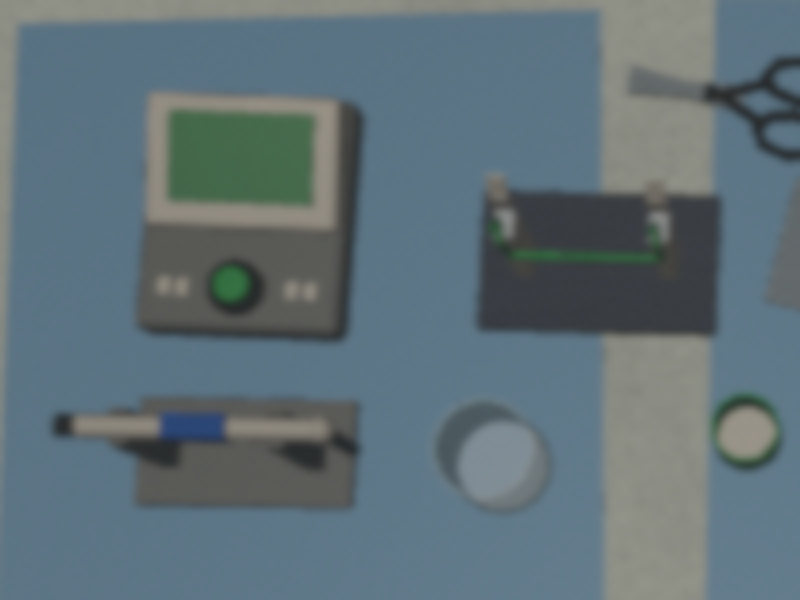

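View pics/s1.png

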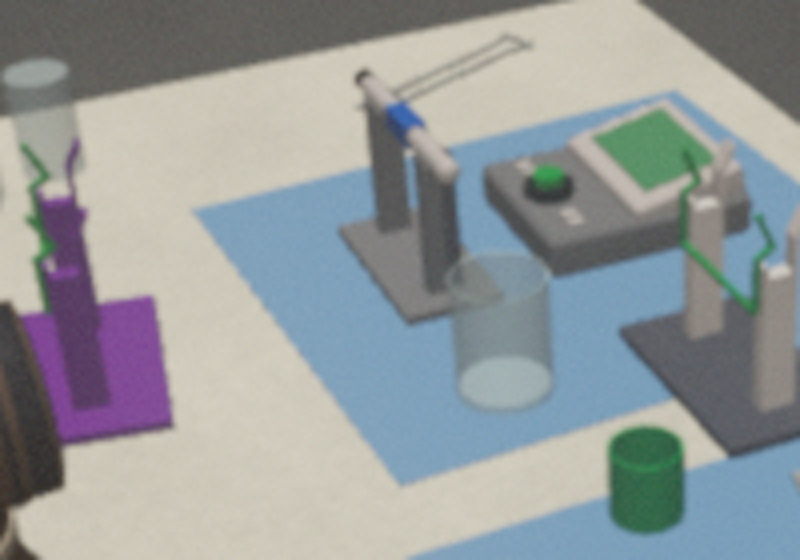

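Candidates for the probe: the white handle with blue block on the grey rest, top (130,198), is the only one. The tweezers at (36,150) are not it. For the clip: the dark base with white forks at (230,155), against the purple look-alike at (148,296); I choose the dark one. Next I'll pull measurements from the depth maps, with triangulation as the check.

Run:
```python
from h import *
t=load("top0");s=load("side0")
def cloud(c):
    vv,uu=np.mgrid[0:420,0:560];K=c["camera_matrix"];E=c["extrinsics"];d=c["depth"]
    p=np.stack([(uu-K[0,2])/K[0,0]*d,-(vv-K[1,2])/K[1,1]*d,-d],-1)
    return (p-E[:3,3])@E[:3,:3]
T,S=cloud(t),cloud(s)
P,e=tri(t,(128,196.8),s,(221,130.3));print("block tri",P.round(4),e)
P,e=tri(t,(95.5,196.2),s,(211.5,119.5));print("cap tri",P.round(4),e)
P,e=tri(t,(137.8,161),s,(257,144));print("key tri",P.round(4),e)
def seg(n,M,X,x0,x1,y0,y1,z0,z1):
    q=X[(M>0)&(X[...,0]>x0)&(X[...,0]<x1)&(X[...,1]>y0)&(X[...,1]<y1)&(X[...,2]>z0)&(X[...,2]<z1)]
    print(n,len(q),*( [q.mean(0).round(4),np.percentile(q,2,0).round(3),np.percentile(q,98,0).round(3)] if len(q)>3 else []));return q
B=dep(t,128,197);print("block",B)
for n,c,X in(("top",t,T),("side",s,S)):
    M=c["depth"]
    q=seg(n+" probe",M,X,.4,.6,.2,.55,.143,.17)
    if len(q)>5:
        f=np.polyfit(q[:,1],q[:,0],1);print("  handle dx/dy",f, "yaw of probe x",np.degrees(np.arctan2(-1,-f[0])))
    seg(n+" clip hi",M,X,.5,.75,-.05,.2,.15,.22)
    q=seg(n+" clip tops",M,X,.5,.75,-.05,.055,.12,.22);q=seg(n+" clip tops",M,X,.5,.75,.055,.2,.12,.22)
    seg(n+" beaker",M,X,.4,.6,.03,.22,.05,.12)
    seg(n+" meter front",M,X,.55,.66,.28,.46,.03,.048);seg(n+" key",M,X,.59,.64,.34,.39,.05,.08)
    for k,y in(("g",-.085),("b",-.245),("r",-.34)): seg(n+" cup "+k,M,X,.4,.56,y-.045,y+.045,.05,.07)
# base / plate corners at known z from top picture (read off)
print(proj(t,[.61,.1,.012]))
crop(t,250,120,450,250,4,"pics/t2.png")
crop(t,190,125,290,220,7,"pics/t3.png")
```

```text
block tri [0.4822 0.3629 0.1389] 0.0006224623472179225
cap tri [0.4842 0.4623 0.1376] 0.0018200802675493771
key tri [0.6134 0.3653 0.0533] 0.0008881658652766123
block [0.47925977 0.35865101 0.15190543]
top probe 413 [0.482  0.3577 0.1499] [0.472 0.26  0.144] [0.492 0.461 0.157]
  handle dx/dy [0.00593774 0.47987286] yaw of probe x -90.34020352467566
top clip hi 103 [0.6545 0.0745 0.1692] [0.625 0.005 0.151] [0.672 0.138 0.187]
top clip tops 93 [0.6479 0.0111 0.1525] [0.624 0.005 0.123] [0.669 0.019 0.184]
top clip tops 102 [0.6498 0.1309 0.1534] [0.626 0.125 0.124] [0.672 0.139 0.183]
top beaker 264 [0.4743 0.1492 0.0854] [0.434 0.108 0.052] [0.511 0.185 0.11 ]
top meter front 1087 [0.6184 0.3607 0.0408] [0.578 0.282 0.032] [0.659 0.443 0.047]
top key 138 [0.6108 0.3609 0.0587] [0.593 0.342 0.051] [0.631 0.383 0.069]
top cup g 46 [ 0.497  -0.0625  0.0589] [ 0.471 -0.079  0.05 ] [ 0.526 -0.04   0.065]
top cup b 61 [ 0.4618 -0.2558  0.0593] [ 0.437 -0.283  0.052] [ 0.489 -0.229  0.068]
top cup r 37 [ 0.4449 -0.3629  0.0588] [ 0.421 -0.384  0.051] [ 0.473 -0.349  0.064]
side probe 122 [
[... 204 characters left out ...]
141 0.181]
side clip tops 148 [0.6417 0.0096 0.1474] [0.62  0.002 0.122] [0.664 0.021 0.179]
side clip tops 139 [0.6447 0.1298 0.1462] [0.623 0.121 0.121] [0.666 0.142 0.177]
side beaker 625 [0.4677 0.1409 0.0809] [0.431 0.105 0.052] [0.507 0.187 0.104]
side meter front 508 [0.6156 0.35   0.0376] [0.574 0.281 0.031] [0.659 0.442 0.047]
side key 49 [0.6071 0.3582 0.0556] [0.593 0.342 0.05 ] [0.621 0.373 0.063]
side cup g 71 [ 0.4924 -0.0682  0.0553] [ 0.468 -0.082  0.05 ] [ 0.521 -0.043  0.061]
side cup b 138 [ 0.4597 -0.2581  0.0556] [ 0.433 -0.285  0.05 ] [ 0.486 -0.23   0.061]
side cup r 103 [ 0.448  -0.3633  0.0559] [ 0.416 -0.384  0.051] [ 0.471 -0.351  0.061]
[221.04167584 165.14418465]
```

View pics/t2.png

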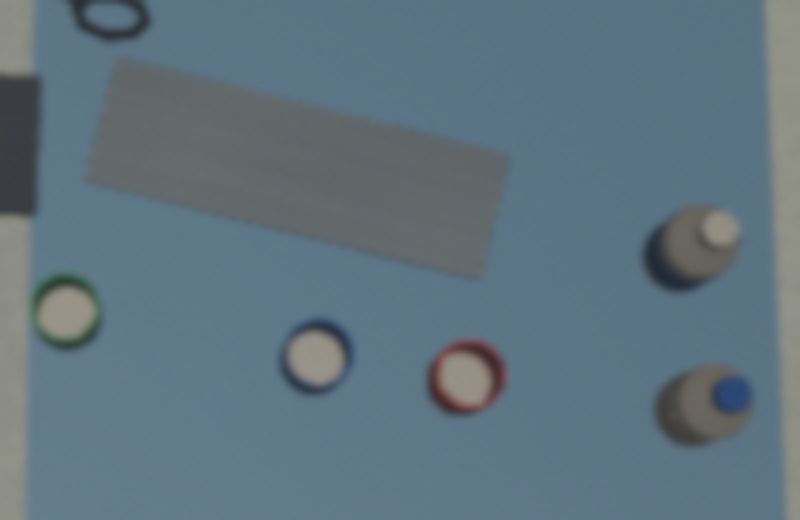

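```bash
python3 -m pendant '[[[0,0,0,0,0,1,1],[0,0,0,0,0,1,1],[0,0,0,0,0,1,1],[0,0,0,0,0,1,1],[0,0,0,0,0,1,1],[0,0,0,0,0,1,1],[0,0,0,0,0,1,1],[0,0,0,0,0,1,1]]]' >/dev/null
python3 -m pendant '[[[0,0,-0.5,0,0,1,1],[0,0,-0.5,0,0,1,1],[0,0,-0.5,0,0,1,1],[0,0,-0.5,0,0,1,1],[0,0,0,0,0,1,1],[0,0,0,0,0,1,1],[0,0,0,0,0,1,1],[0,0,0,0,0,1,1]]]' >/dev/null
python3 -m pendant '[[[0.9,-0.9,0,0,0,0.8,1],[0.9,-0.9,0,0,0,0.8,1],[0.9,-0.9,0,0,0,0.8,1],[0.9,-0.9,0,0,0,0,1],[0.9,-0.9,0,0,0,0,1],[0.9,-0.9,0,0,0,0,1],[0.9,-0.9,0,0,0,0,1],[0.9,-0.9,0,0,0,0,1]]]'
python3 - <<'E'
from h import *
t=load("top0");s=load("side0")
for n,p in(("g",(67,311)),("b",(316,356)),("r",(467,377))): print(n,atz(t,250+p[0]/4,120+p[1]/4,.06).round(4))
print("plate",[atz(t,250+a/4,120+b/4,.006)[:2].round(4) for a,b in((118,58),(510,155),(482,280),(86,182))])
print("clipbase",[atz(t,80+a/4,90+b/4,.012)[:2].round(4) for a,b in((487,190),(720,197),(717,333),(479,328))])
print("beaker bottom",atz(t,80+480/4,90+442/4,.005),"top rim",atz(t,80+501/4,90+463/4,.105))
E
```

```text
time_s: 2.5
tcp_pos: [0.3405, 0.5091, 0.2882]
eef_rot: [180.0, -0.0, -90.0]
contact_force: [0.7, 0.1, 0.6]
gripper_width: 0.0879
gripper_force: 0.0
g [ 0.4938 -0.0555  0.06  ]
b [ 0.4589 -0.2539  0.06  ]
r [ 0.4429 -0.3735  0.06  ]
plate [array([ 0.718 , -0.0935]), array([ 0.6363, -0.4214]), array([ 0.5303, -0.3961]), array([ 0.6111, -0.0677])]
clipbase [array([0.7045, 0.1673]), array([ 0.6995, -0.0284]), array([ 0.5833, -0.0276]), array([0.5863, 0.1702])]
beaker bottom [0.49167152 0.16742195 0.005     ] top rim [0.46060957 0.13275854 0.105     ]
```

View pics/t3.png

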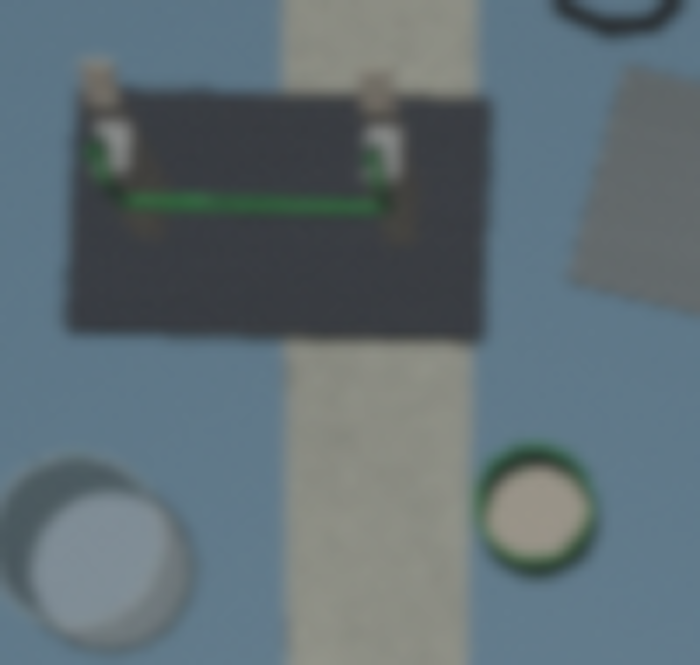

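```bash
python3 -m pendant '[[[1,-0.9,0,0,0,0,1],[1,-0.9,0,0,0,0,1],[1,-0.9,0,0,0,0,1],[1,-0.9,0,0,0,0,1],[1,-0.9,0,0,0,0,1],[1,-0.9,0,0,0,0,1],[1,-0.9,0,0,0,0,1],[0.4,-0.8,0,0,0,0,1]]]'
cat >> h.py <<'E'
def wcap(name):
    from plant import r,vision
    st=r.get_state();c=vision.capture("wrist");c["extrinsics"]=wristE(c,st)
    np.savez(f"pics/{name}.npz",**c);cv2.imwrite(f"pics/{name}.png",c["frame"]);return c
def cloud(c):
    vv,uu=np.mgrid[0:420,0:560];K=c["camera_matrix"];E=c["extrinsics"];d=c["depth"]
    p=np.stack([(uu-K[0,2])/K[0,0]*d,-(vv-K[1,2])/K[1,1]*d,-d],-1)
    X=(p-E[:3,3])@E[:3,:3];X[d<=0]=np.nan;return X
E
python3 - <<'E'
from h import *
t=load("top0");print("beaker bottom",atz(t,205.2,205.7,.006),"rim",atz(t,200,200.5,.105))
c=wcap("w1");print(c["camera_matrix"].tolist(),c["extrinsics"].round(3).tolist());print(proj(c,[.482,.36,.14]))
X=cloud(c);m=(X[...,2]>.138)&(X[...,2]<.165)&(abs(X[...,0]-.482)<.03);q=X[m];print(len(q),np.percentile(q,2,0),np.percentile(q,98,0),q.mean(0))
if len(q)>10:
    f=np.polyfit(q[:,1],q[:,0],1);print(f,np.polyval(f,.36))
E
```

```text
time_s: 3.3
tcp_pos: [0.4826, 0.3604, 0.2885]
eef_rot: [180.0, -0.0, -90.0]
contact_force: [0.3, -0.0, -0.1]
gripper_width: 0.0876
gripper_force: 0.0
beaker bottom [0.4742985 0.1494982 0.006    ] rim [0.47693296 0.14957436 0.105     ]
[[289.30139945249687, 0.0, 277.43101222133754], [0.0, 289.30139945249687, 210.96472392257755], [0.0, 0.0, 1.0]] [[-1.0, 0.001, 0.001, 0.482], [-0.001, -0.955, -0.296, 0.394], [0.001, -0.296, 0.955, -0.323], [0.0, 0.0, 0.0, 1.0]]
[277.34283211 202.52746806]
3756 [0.46877157 0.26092307 0.14015415] [0.49207602 0.44428978 0.15147955] [0.48019453 0.34471762 0.14741059]
[0.0125498  0.47586839] 0.4803863218859754
```

View pics/w1.png

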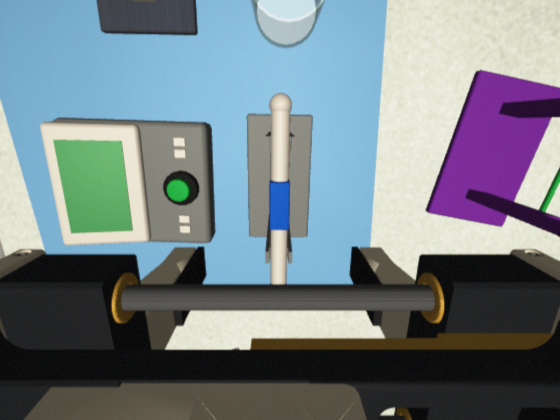

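```bash
python3 -m pendant '[[[-0.07,0.1,0.9,0,0,0.12,1],[0,0,1,0,0,0,1],[0,0,1,0,0,0,1],[0,0,1,0,0,0,1],[0,0,1,0,0,0,1],[0,0,1,0,0,0,1],[0,0,0.8,0,0,0,1],[0,0,0.3,0,0,0,1]]]' 50
python3 -m pendant '[[[0,0,0,0,0,0,-1],[0,0,0,0,0,0,-1],[0,0,0,0,0,0,-1],[0,0,0,0,0,0,-1],[0,0,0,0,0,0,-1],[0,0,0,0,0,0,-1],[0,0,0,0,0,0,-1],[0,0,0,0,0,0,-1]]]' 50
```

```text
time_s: 4.15
tcp_pos: [0.4792, 0.3627, 0.1464]
eef_rot: [179.9, -0.1, -90.5]
contact_force: [-0.1, 0.1, -0.6]
gripper_width: 0.0878
gripper_force: 0.0
time_s: 4.95
tcp_pos: [0.4801, 0.3635, 0.1486]
eef_rot: [-180.0, 0.0, -90.5]
contact_force: [0.7, 0.2, 0.8]
gripper_width: 0.0291
gripper_force: 0.0
```

```bash
python3 -m pendant '[[[0,0,0,0,0,0,-1],[0,0,0,0,0,0,-1],[0,0,0,0,0,0,-1],[0,0,0,0,0,0,-1],[0,0,0,0,0,0,-1],[0,0,0,0,0,0,-1],[0,0,-0.2,0,0,0,-1],[0,0,-0.6,0,0,0,-1]]]'
python3 -m pendant '[[[0,0,-0.8,0,0,0,-1],[0,0,-0.8,0,0,0,-1],[0,0,-0.8,0,0,0,-1],[0,0,-0.8,0,0,0,-1],[0,0,-0.8,0,0,0,-1],[0,0,-0.6,0,0,0,-1],[0,0,0,0,0,0,-1],[0,0,0,0,0,0,-1]]]'
python3 - <<'E'
from h import *
from plant import r,vision
st=r.get_state();print(st["tcp_pos"],st["eef_rot"])
s=vision.capture("side");np.savez("pics/side1.npz",**s)
t=vision.capture("top");np.savez("pics/top1.npz",**t)
p=st["tcp_pos"]
print(proj(s,p),proj(s,p+[0,-.095,-.12]),proj(t,p),proj(t,p+[0,-.095,-.12]))
a=s["frame"][40:200,180:320];cv2.imwrite("pics/m1.png",cv2.resize(a,None,fx=4,fy=3.7,interpolation=2))
c=wcap("w2");b=c["frame"]
X=cloud(c);q=X[(X[...,2]>p[2]-.012)&(X[...,2]<p[2]+.02)&(abs(X[...,0]-.48)<.02)];print(len(q),np.percentile(q,2,0),np.percentile(q,98,0));f=np.polyfit(q[:,1],q[:,0],1);print(f);print("pitch",np.polyfit(q[:,1],q[:,2],1))
cv2.imwrite("pics/m2.png",cv2.resize(b[60:260,200:360],None,fx=3.5,fy=3,interpolation=2))
E
```

```text
time_s: 5.75
tcp_pos: [0.4793, 0.3628, 0.1637]
eef_rot: [179.9, -0.1, -90.5]
contact_force: [-0.2, -0.9, -1.5]
gripper_width: 0.0194
gripper_force: 50.0
time_s: 6.55
tcp_pos: [0.4798, 0.3635, 0.2565]
eef_rot: [180.0, 0.0, -90.5]
contact_force: [0.1, -0.0, -1.0]
gripper_width: 0.0199
gripper_force: 50.0
[0.47979501 0.36348349 0.25648896] [ 1.79985938e+02  2.02678366e-02 -9.04612987e+01]
[217.11349626  97.43918123] [230.84648311 142.49418986] [114.44505489 191.05585602] [159.19109573 197.79578817]
10545 [0.46368745 0.2598268  0.24864791] [0.4951445  0.39778994 0.27093346]
[0.00941496 0.47579879]
pitch [0.03189744 0.2454444 ]
```

View pics/m1.png

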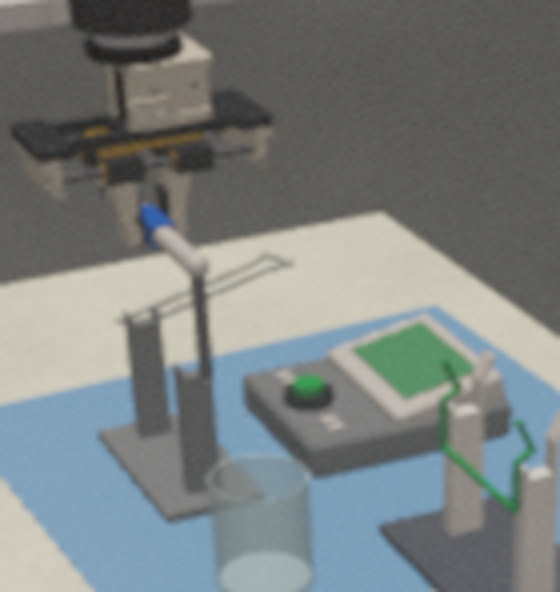

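Side crop: the probe is held level by its block, and the shaft tip at about px (231.5,141.4) matches the prediction to within about 2 mm. Next: tilt, tip offset and the current cup positions.

```bash
cat >> h.py <<'E'
def cups(t):
    out={}
    X=cloud(t);m=(X[...,2]>.045)&(X[...,2]<.085)
    hsv=cv2.cvtColor(t["frame"],cv2.COLOR_BGR2HSV)
    for k,lo,hi in(("green",45,85),("blue",112,128),("red",165,180)):
        M=cv2.inRange(hsv,(lo,70,25),(hi,255,255));M=cv2.morphologyEx(M,cv2.MORPH_CLOSE,np.ones((5,5)))
        N,L,st,ce=cv2.connectedComponentsWithStats(M)
        for i in range(1,N):
            if st[i,4]>60 and 12<=st[i,2]<=24 and 12<=st[i,3]<=24:
                x,y,w,h=st[i,:4];u,v=x+(w-1)/2,y+(h-1)/2;out.setdefault(k,[]).append((w,h,atz(t,u,v,.045).round(4).tolist()))
    return out
E
python3 - <<'E'
from h import *
w=load("w2");X=cloud(w)
q=X[(X[...,2]>.243)&(X[...,2]<.275)&(abs(X[...,0]-.479)<.012)&(X[...,1]<.33)]
print(len(q),q[:,1].min());
f=np.polyfit(q[:,1],q[:,2],1);g=np.polyfit(q[:,1],q[:,0],1);print("slope z",f,"x",g)
top=[(y,np.percentile(q[abs(q[:,1]-y)<.004][:,2],90).round(4)) for y in(.265,.28,.295,.31,.325)];print(top)
s=load("side1");o,d=ray(s,231.5,141.4);print("tip @x=.479:",o+d*(.479-o[0])/d[0])
for n in("top0","top1"): print(n,cups(load(n)))
E
```

```text
5993 0.2555880472706565
slope z [-0.00689723  0.25616988] x [0.00678465 0.47652383]
[(0.265, np.float64(0.2573)), (0.28, np.float64(0.256)), (0.295, np.float64(0.256)), (0.31, np.float64(0.256)), (0.325, np.float64(0.256))]
tip @x=.479: [0.479      0.25938118 0.14478226]
top0 {}
top1 {}
```

View pics/m2.png

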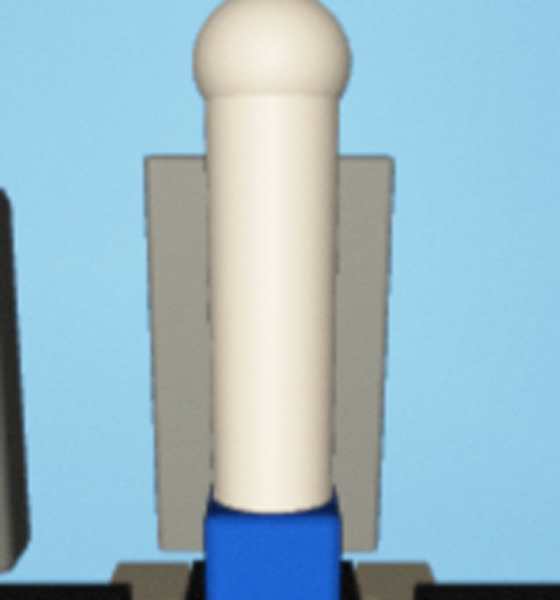

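```bash
cat >> h.py <<'E'
def cups(t):
    X=cloud(t);m=((X[...,2]>.048)&(X[...,2]<.07)&(X[...,0]>.38)&(X[...,0]<.75)&(X[...,1]<.0)&(X[...,1]>-.5)).astype(np.uint8)
    N,L,st,ce=cv2.connectedComponentsWithStats(cv2.dilate(m,np.ones((5,5))));o=[]
    for i in range(1,N):
        k=(L==i)&(m>0)
        if k.sum()<25: continue
        q=X[k];(c,rr)=cv2.minEnclosingCircle(q[:,:2].astype(np.float32));f=t["frame"][k].astype(float)
        o.append((np.round(c,4).tolist(),round(rr,4),q[:,2].mean().round(3),(f[np.argsort(np.ptp(f,axis=1))[-15:]].mean(0)).round().tolist()))
    return o
E
python3 - <<'E'
from h import *
w=load("w2");print("block front",atz(w,277.7,231.7,.258))
print("block front w1",atz(load("w1"),279.5,180,.151),atz(load("w1"),279.5,230,.151))
for n in("top0","top1","side0"):
    print(n)
    for o in cups(load(n)): print(" ",o)
E
```

```text
block front [0.47869426 0.33577521 0.258     ]
block front w1 [0.47992323 0.33455221 0.151     ] [0.47984156 0.38573642 0.151     ]
top0
  ([0.4987, -0.0547], 0.0286, np.float64(0.059), [97.0, 104.0, 70.0])
  ([0.4628, -0.2559], 0.0285, np.float64(0.059), [118.0, 94.0, 71.0])
  ([0.4465, -0.3761], 0.028, np.float64(0.057), [76.0, 79.0, 114.0])
top1
  ([0.4983, -0.0532], 0.0279, np.float64(0.059), [101.0, 108.0, 73.0])
  ([0.4634, -0.2556], 0.0283, np.float64(0.059), [124.0, 99.0, 75.0])
  ([0.4464, -0.3763], 0.0281, np.float64(0.058), [77.0, 80.0, 116.0])
side0
  ([0.4953, -0.0549], 0.0315, np.float64(0.054), [77.0, 120.0, 52.0])
  ([0.4619, -0.2571], 0.0313, np.float64(0.055), [146.0, 89.0, 52.0])
  ([0.4458, -0.3767], 0.031, np.float64(0.055), [63.0, 55.0, 158.0])
```

```bash
python3 -m pendant '[[[1,-0.07,0,0,0,0,-1],[1,-0.07,0,0,0,0,-1],[1,-0.07,0,0,0,0,-1],[1,-0.07,0,0,0,0,-1],[1,-0.07,0,0,0,0,-1],[1,-0.07,0,0,0,0,-1],[1,-0.07,0,0,0,0,-1],[1,-0.07,0,0,0,0,-1]]]' >/dev/null
python3 -m pendant '[[[1,-0.07,0,0,0,0,-1],[1,-0.07,0,0,0,0,-1],[1,-0.07,0,0,0,0,-1],[1,-0.07,0,0,0,0,-1],[1,-0.07,0,0,0,0,-1],[1,-0.07,0,0,0,0,-1],[1,-0.07,0,0,0,0,-1],[1,0,0,0,0,0,-1]]]'
python3 - <<'E'
from h import *
from plant import r,vision
st=r.get_state();p=st["tcp_pos"]
s=vision.capture("side");np.savez("pics/side2.npz",**s)
print(proj(s,p+[-.002,-.0975,-.119]))
crop(s,180,100,340,240,4,"pics/m3.png")
t=vision.capture("top");print(cups(t))
E
```

```text
time_s: 8.3
tcp_pos: [0.4983, 0.0417, 0.2567]
eef_rot: [-180.0, 0.0, -90.5]
contact_force: [-0.1, -0.4, -1.0]
gripper_width: 0.0195
gripper_force: 50.0
[280.56208025 188.61470326]
[([0.4983, -0.0536], 0.0279, np.float64(0.059), [106.0, 115.0, 80.0]), ([0.464, -0.2554], 0.0285, np.float64(0.058), [132.0, 105.0, 79.0]), ([0.4473, -0.3758], 0.0287, np.float64(0.058), [87.0, 90.0, 129.0])]
```

View pics/m3.png

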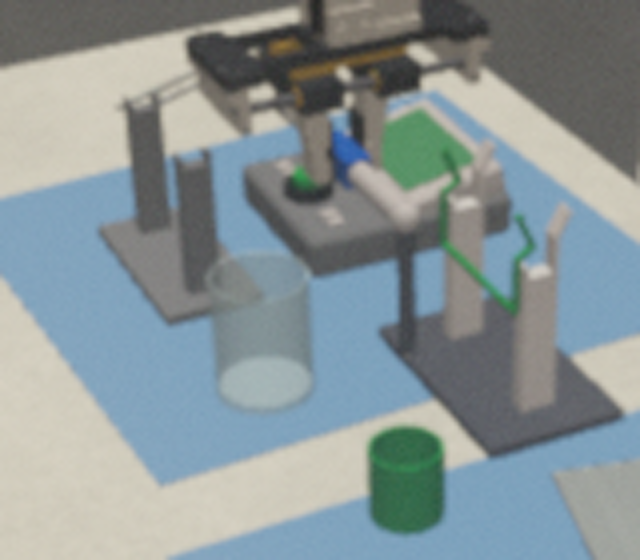

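Tip at crop (407,353), px (281.8,188.3), against a predicted (280.6,188.6), and it hangs over the green cup. Dip and hold.

```bash
python3 -m pendant '[[[0,0,0.8,0,0,0,-1],[0,0,0.8,0,0,0,-1],[0,0,0.8,0,0,0,-1],[0,0,0.8,0,0,0,-1],[0,0,0.8,0,0,0,-1],[0,0,0.8,0,0,0,-1],[0,0,0.7,0,0,0,-1],[0,0,0.4,0,0,0,-1]]]'
for i in 1 2 3 4; do python3 -m pendant '[[[0,0,0,0,0,0,-1],[0,0,0,0,0,0,-1],[0,0,0,0,0,0,-1],[0,0,0,0,0,0,-1],[0,0,0,0,0,0,-1],[0,0,0,0,0,0,-1],[0,0,0,0,0,0,-1],[0,0,0,0,0,0,-1]]]' | grep -v grip; done
python3 - <<'E'
from h import *
from plant import r,vision
s=vision.capture("side");crop(s,230,120,330,240,5,"pics/m4.png")
t=vision.capture("top");print(cups(t))
E
```

```text
time_s: 9.2
tcp_pos: [0.498, 0.043, 0.1375]
eef_rot: [179.9, -0.0, -90.5]
contact_force: [0.1, 0.7, -0.6]
gripper_width: 0.0194
gripper_force: 50.0
time_s: 10.0
tcp_pos: [0.4985, 0.0433, 0.1386]
eef_rot: [-180.0, -0.0, -90.5]
contact_force: [0.3, 0.1, -1.4]
time_s: 10.8
tcp_pos: [0.4985, 0.0434, 0.1386]
eef_rot: [180.0, -0.0, -90.5]
contact_force: [0.6, 0.2, -1.3]
time_s: 11.6
tcp_pos: [0.4985, 0.0434, 0.1386]
eef_rot: [-180.0, 0.0, -90.5]
contact_force: [0.2, 1.0, -1.3]
time_s: 12.4
tcp_pos: [0.4985, 0.0434, 0.1386]
eef_rot: [180.0, 0.0, -90.5]
contact_force: [-0.0, 0.0, -1.4]
[([0.4983, -0.054], 0.028, np.float64(0.059), [113.0, 119.0, 83.0]), ([0.4633, -0.2559], 0.0281, np.float64(0.059), [131.0, 104.0, 79.0]), ([0.4467, -0.3754], 0.0284, np.float64(0.058), [86.0, 89.0, 128.0])]
```

View pics/m4.png

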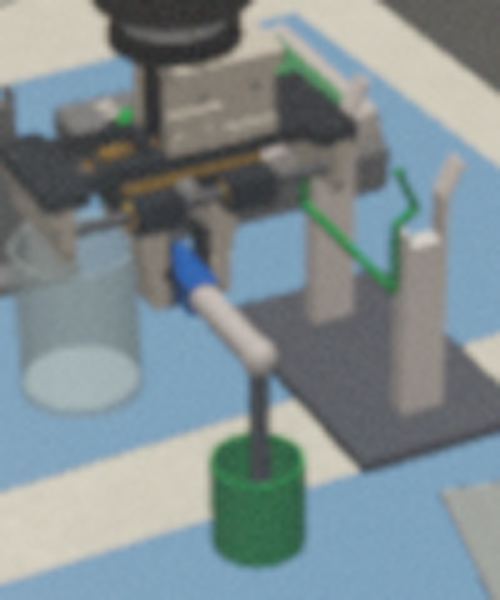

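Green dip is good: the shaft stands well inside the cup. On to blue.

```bash
python3 -m pendant '[[[0,0,-0.6,0,0,0,-1],[0,0,-0.7,0,0,0,-1],[0,0,-0.7,0,0,0,-1],[0,0,-0.7,0,0,0,-1],[0,0,-0.7,0,0,0,-1],[0,0,-0.6,0,0,0,-1],[0,0,0,0,0,0,-1],[0.1,0,0,0,0,0,-1]]]' >/dev/null
python3 -m pendant '[[[1,0.16,0,0,0,0,-1],[1,0.16,0,0,0,0,-1],[1,0.16,0,0,0,0,-1],[1,0.16,0,0,0,0,-1],[1,0.16,0,0,0,0,-1],[1,0.16,0,0,0,0,-1],[1,0.16,0,0,0,0,-1],[1,0.16,0,0,0,0,-1]]]' >/dev/null
python3 -m pendant '[[[1,0.2,0,0,0,0,-1],[1,0.2,0,0,0,0,-1],[0,0,0,0,0,0,-1],[0,0,0,0,0,0,-1],[0,0,0,0,0,0,-1],[0,0,0,0,0,0,-1],[0,0,0,0,0,0,-1],[0,0,0,0,0,0,-1]]]'
python3 - <<'E'
from h import *
from plant import r,vision
for n in("top","side"): print(n,*cups(vision.capture(n)),sep="\n")
E
```

```text
time_s: 14.9
tcp_pos: [0.4634, -0.158, 0.2186]
eef_rot: [-180.0, 0.0, -90.4]
contact_force: [0.2, -0.0, -1.2]
gripper_width: 0.0196
gripper_force: 50.0
top
([0.4624, -0.2562], 0.0282, np.float64(0.058), [126.0, 100.0, 79.0])
([0.4462, -0.3759], 0.0283, np.float64(0.058), [85.0, 87.0, 128.0])
side
([0.4946, -0.053], 0.0315, np.float64(0.054), [78.0, 123.0, 54.0])
([0.4594, -0.2579], 0.0299, np.float64(0.055), [152.0, 94.0, 55.0])
([0.4432, -0.3773], 0.0294, np.float64(0.055), [68.0, 59.0, 164.0])
```

```bash
python3 -m pendant '[[[0,0,0.6,0,0,0,-1],[0,0,0.7,0,0,0,-1],[0,0,0.7,0,0,0,-1],[0,0,0.7,0,0,0,-1],[0,0,0.7,0,0,0,-1],[0,0,0.6,0,0,0,-1],[0,0,0,0,0,0,-1],[0,0,0,0,0,0,-1]]]'
for i in 1 2 3 4; do python3 -m pendant '[[[0,0,0,0,0,0,-1],[0,0,0,0,0,0,-1],[0,0,0,0,0,0,-1],[0,0,0,0,0,0,-1],[0,0,0,0,0,0,-1],[0,0,0,0,0,0,-1],[0,0,0,0,0,0,-1],[0,0,0,0,0,0,-1]]]' | grep -E "tcp|contact"; done
python3 -m pendant '[[[0,0,-0.6,0,0,0,-1],[0,0,-0.7,0,0,0,-1],[0,0,-0.7,0,0,0,-1],[0,0,-0.7,0,0,0,-1],[0,0,-0.7,0,0,0,-1],[0,0,-0.6,0,0,0,-1],[0,0,0,0,0,0,-1],[0,0,0,0,0,0,-1]]]' >/dev/null
python3 -m pendant '[[[0.8,0.1,0,0,0,0,-1],[0.8,0.1,0,0,0,0,-1],[0.8,0.1,0,0,0,0,-1],[0.8,0.1,0,0,0,0,-1],[0.8,0.1,0,0,0,0,-1],[0.8,0.1,0,0,0,0,-1],[0.8,0.1,0,0,0,0,-1],[0.4,0.05,0,0,0,0,-1]]]'
python3 - <<'E'
from h import *
from plant import r,vision
for n in("top","side"): print(n,*cups(vision.capture(n)),sep="\n")
E
```

```text
time_s: 15.8
tcp_pos: [0.4633, -0.1584, 0.1384]
eef_rot: [180.0, -0.0, -90.4]
contact_force: [0.2, 0.0, -0.9]
gripper_width: 0.0196
gripper_force: 50.0
tcp_pos: [0.4633, -0.1584, 0.1386]
contact_force: [-0.2, -0.6, -1.8]
tcp_pos: [0.4633, -0.1584, 0.1386]
contact_force: [-0.1, -0.2, -1.4]
tcp_pos: [0.4633, -0.1584, 0.1386]
contact_force: [-0.3, 0.5, -1.9]
tcp_pos: [0.4633, -0.1584, 0.1386]
contact_force: [-0.6, -0.3, -1.7]
time_s: 20.6
tcp_pos: [0.4467, -0.279, 0.2175]
eef_rot: [179.9, 0.0, -90.5]
contact_force: [-0.3, 0.5, -0.8]
gripper_width: 0.0195
gripper_force: 50.0
top
([0.4436, -0.3773], 0.0277, np.float64(0.059), [88.0, 91.0, 132.0])
side
([0.4952, -0.0558], 0.0299, np.float64(0.054), [77.0, 125.0, 53.0])
([0.4597, -0.2581], 0.03, np.float64(0.055), [155.0, 96.0, 56.0])
([0.4437, -0.3778], 0.0303, np.float64(0.055), [69.0, 60.0, 168.0])
```

```bash
python3 -m pendant '[[[0,0,0.6,0,0,0,-1],[0,0,0.7,0,0,0,-1],[0,0,0.7,0,0,0,-1],[0,0,0.7,0,0,0,-1],[0,0,0.7,0,0,0,-1],[0,0,0.6,0,0,0,-1],[0,0,0,0,0,0,-1],[0,0,0,0,0,0,-1]]]'
for i in 1 2 3 4; do python3 -m pendant '[[[0,0,0,0,0,0,-1],[0,0,0,0,0,0,-1],[0,0,0,0,0,0,-1],[0,0,0,0,0,0,-1],[0,0,0,0,0,0,-1],[0,0,0,0,0,0,-1],[0,0,0,0,0,0,-1],[0,0,0,0,0,0,-1]]]' | grep -E "tcp|contact"; done
python3 -m pendant '[[[0,0,-0.7,0,0,0,-1],[0,0,-0.8,0,0,0,-1],[0,0,-0.8,0,0,0,-1],[0,0,-0.8,0,0,0,-1],[0,0,-0.8,0,0,0,-1],[0,0,-0.8,0,0,0,-1],[0,0,-0.8,0,0,0,-1],[0,0,-0.7,0,0,0,-1]]]' >/dev/null
python3 -m pendant '[[[-1,0,0,0,0,0,-1],[-1,0,0,0,0,0,-1],[-1,0,0,0,0,0,-1],[-1,0,0,0,0,0,-1],[-1,0,0,0,0,0,-1],[-1,0,0,0,0,0,-1],[-1,0,0,0,0,0,-1],[-1,0,0,0,0,0,-1]]]' >/dev/null
python3 -m pendant '[[[-1,0,0,0,0,0,-1],[-1,0,0,0,0,0,-1],[-1,0,0,0,0,0,-1],[-1,0,0,0,0,0,-1],[-1,0,0,0,0,0,-1],[-1,0,0,0,0,0,-1],[-1,0,0,0,0,0,-1],[-1,0,0,0,0,0,-1]]]' >/dev/null
python3 -m pendant '[[[0,0,0,0,0,-0.7,-1],[0,0,0,0,0,-0.8,-1],[0,0,0,0,0,-0.8,-1],[0,0,0,0,0,-0.8,-1],[0,0,0,0,0,-0.8,-1],[0,0,0,0,0,-0.8,-1],[0,0,0,0,0,-0.3,-1],[0,0,0,0,0,0,-1]]]'
python3 - <<'E'
from h import *
from plant import r,vision
for n in("top","side"):
    c=vision.capture(n);print(n,*cups(c),sep="\n")
    X=cloud(c);q=X[(X[...,2]>.04)&(X[...,2]<.115)&(X[...,0]>.4)&(X[...,0]<.57)&(X[...,1]>.08)&(X[...,1]<.22)][:,:2].astype(np.float32)
    if len(q): print("beaker",cv2.minEnclosingCircle(q),np.percentile(q,[2,98],axis=0))
st=r.get_state();y=np.radians(st["eef_rot"][2]);tx=np.array([np.cos(y),np.sin(y)]);ty=np.array([np.sin(y),-np.cos(y)])
d=np.array([.4725,.148])-.0975*tx-st["tcp_pos"][:2];print(st["tcp_pos"],"units",tx@d/.02,ty@d/.02)
E
```

```text
time_s: 21.5
tcp_pos: [0.4474, -0.278, 0.1384]
eef_rot: [180.0, -0.0, -90.4]
contact_force: [0.1, -0.1, -1.5]
gripper_width: 0.0199
gripper_force: 50.0
tcp_pos: [0.4473, -0.2782, 0.1385]
contact_force: [0.4, 0.7, -1.6]
tcp_pos: [0.4474, -0.2782, 0.1386]
contact_force: [1.0, -0.9, -1.8]
tcp_pos: [0.4474, -0.2782, 0.1386]
contact_force: [0.7, -0.2, -0.4]
tcp_pos: [0.4474, -0.2782, 0.1386]
contact_force: [-1.1, 0.0, -1.3]
time_s: 27.9
tcp_pos: [0.4498, 0.0417, 0.2626]
eef_rot: [-180.0, 0.0, -70.5]
contact_force: [1.0, 0.2, -0.9]
gripper_width: 0.0198
gripper_force: 50.0
top
([0.4984, -0.0539], 0.0278, np.float64(0.059), [109.0, 116.0, 81.0])
([0.4634, -0.2563], 0.0284, np.float64(0.059), [133.0, 106.0, 81.0])
([0.446, -0.3757], 0.0277, np.float64(0.058), [84.0, 86.0, 126.0])
beaker ((0.44647276401519775, 0.14216917753219604), 0.028672728687524796) [[0.43349826 0.11495224]
 [0.45060946 0.1609226 ]]
side
([0.4957, -0.0554], 0.0304, np.float64(0.054), [78.0, 121.0, 53.0])
([0.4608, -0.2582], 0.0297, np.float64(0.055), [150.0, 93.0, 54.0])
([0.4434, -0.3775], 0.0301, np.float64(0.055), [65.0, 56.0, 162.0])
beaker ((0.47157877683639526, 0.14679208397865295), 0.04727068915963173) [[0.43095713 0.10522192]
 [0.50680897 0.18737058]]
[0.44984592 0.04175087 0.26256044] units -9.505795343513256 -2.8391803781427827
```

```bash
python3 -m pendant '[[[-0.95,-0.28,0,0,0,0,-1],[-0.95,-0.28,0,0,0,0,-1],[-0.95,-0.28,0,0,0,0,-1],[-0.95,-0.28,0,0,0,0,-1],[-0.95,-0.28,0,0,0,0,-1],[-0.95,-0.28,0,0,0,0,-1],[-0.95,-0.28,0,0,0,0,-1],[-0.95,-0.28,0,0,0,0,-1]]]' >/dev/null
python3 -m pendant '[[[-0.95,-0.3,0,0,0,0,-1],[-0.95,-0.3,0,0,0,0,-1],[0,0,0,0,0,0,-1],[0,0,0,0,0,0,-1],[0,0,0,0,0,0,-1],[0,0,0,0,0,0,-1],[0,0,0,0,0,0,-1],[0,0,0,0,0,0,-1]]]'
python3 - <<'E'
from h import *
from plant import r,vision
st=r.get_state();p=st["tcp_pos"]
s=vision.capture("side");y=np.radians(st["eef_rot"][2]);tip=p+np.array([.0975*np.cos(y),.0975*np.sin(y),-.119])
print(tip,proj(s,tip));crop(s,180,70,320,215,4,"pics/m5.png")
E
```

```text
time_s: 29.6
tcp_pos: [0.4399, 0.2395, 0.2627]
eef_rot: [-180.0, 0.0, -70.5]
contact_force: [1.3, 0.2, -1.8]
gripper_width: 0.0195
gripper_force: 50.0
[0.47247828 0.14756621 0.14366143] [243.4332136  157.12058103]
```

View pics/m5.png

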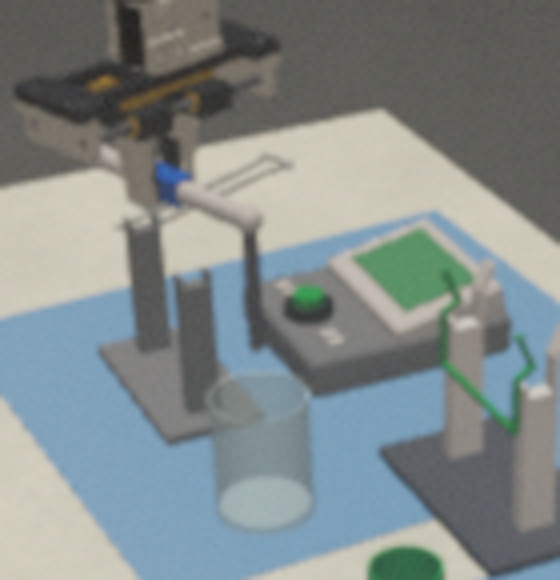

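```bash
python3 -m pendant '[[[0,0,0.6,0,0,0,-1],[0,0,0.8,0,0,0,-1],[0,0,0.8,0,0,0,-1],[0,0,0.8,0,0,0,-1],[0,0,0.8,0,0,0,-1],[0,0,0.8,0,0,0,-1],[0,0,0.6,0,0,0,-1],[0,0,0.4,0,0,0,-1]]]'
for i in 1 2 3 4; do python3 -m pendant '[[[0,0,0,0,0,0,-1],[0,0,0,0,0,0,-1],[0,0,0,0,0,0,-1],[0,0,0,0,0,0,-1],[0,0,0,0,0,0,-1],[0,0,0,0,0,0,-1],[0,0,0,0,0,0,-1],[0,0,0,0,0,0,-1]]]' | grep -E "tcp|contact"; done
python3 -m pendant '[[[0,0,-0.4,0,0,0,-1],[0,0,-0.6,0,0,0,-1],[0,0,-0.8,0,0,0,-1],[0,0,-0.8,0,0,0,-1],[0,0,-0.8,0,0,0,-1],[0,0,-0.8,0,0,0,-1],[0,0,-0.8,0,0,0,-1],[0,0,-0.6,0,0,0,-1]]]' >/dev/null
python3 -m pendant '[[[0,0,0,0,0,0.7,-1],[0,0,0,0,0,0.8,-1],[0,0,0,0,0,0.8,-1],[0,0,0,0,0,0.8,-1],[0,0,0,0,0,0.8,-1],[0,0,0,0,0,0.8,-1],[0,0,0,0,0,0.4,-1],[0,0,0,0,0,0,-1]]]'
python3 -m pendant '[[[0.7,-0.7,0,0,0,0,-1],[0.8,-0.7,0,0,0,0,-1],[0.8,-0.7,0,0,0,0,-1],[0.8,-0.7,0,0,0,0,-1],[0.8,-0.7,0,0,0,0,-1],[0.8,-0.7,0,0,0,0,-1],[0.7,-0.7,0,0,0,0,-1],[0.6,-0.6,0,0,0,0,-1]]]'
python3 -m pendant '[[[0,0,0,0,0,0,-1],[0,0,0,0,0,0,-1],[0,0,0,0,0,0,-1],[0,0,0,0,0,0,-1],[0,0,0,0,0,0,-1],[0,0,0,0,0,0,-1],[0,0,0,0,0,0,-1],[0,0,0,0,0,0,-1]]]' | grep tcp
python3 - <<'E'
from h import *
c=wcap("w3")
X=cloud(c);q=X[(X[...,2]>.15)&(X[...,2]<.2)&(X[...,0]>.6)&(X[...,0]<.7)&(X[...,1]>-.05)&(X[...,1]<.2)];print(len(q))
from plant import vision
print(cups(vision.capture("side")))
cv2.imwrite("pics/w3b.png",cv2.resize(c["frame"][0:300,0:400],None,fx=2,fy=2,interpolation=2))
E
```

```text
time_s: 30.45
tcp_pos: [0.4395, 0.2394, 0.1491]
eef_rot: [179.9, -0.0, -70.5]
contact_force: [-0.0, 0.1, -1.7]
gripper_width: 0.0197
gripper_force: 50.0
tcp_pos: [0.4399, 0.2398, 0.1506]
contact_force: [-0.5, -0.0, -2.8]
tcp_pos: [0.4399, 0.2398, 0.1506]
contact_force: [-0.3, -0.2, -0.8]
tcp_pos: [0.4399, 0.2398, 0.1505]
contact_force: [0.3, 0.0, -2.1]
tcp_pos: [0.4399, 0.2398, 0.1506]
contact_force: [0.3, 0.0, -1.3]
time_s: 35.25
tcp_pos: [0.4399, 0.2398, 0.263]
eef_rot: [-180.0, 0.0, -90.9]
contact_force: [-0.2, -0.1, -0.8]
gripper_width: 0.0194
gripper_force: 50.0
time_s: 36.05
tcp_pos: [0.5487, 0.1173, 0.2627]
eef_rot: [180.0, -0.0, -90.8]
contact_force: [0.3, -0.0, -1.0]
gripper_width: 0.0195
gripper_force: 50.0
tcp_pos: [0.548, 0.1183, 0.2626]
1742
[([0.4937, -0.0544], 0.0312, np.float64(0.054), [78.0, 121.0, 54.0]), ([0.4613, -0.258], 0.0313, np.float64(0.055), [149.0, 92.0, 54.0]), ([0.4447, -0.3779], 0.0303, np.float64(0.055), [66.0, 56.0, 161.0])]
```

View pics/w3b.png

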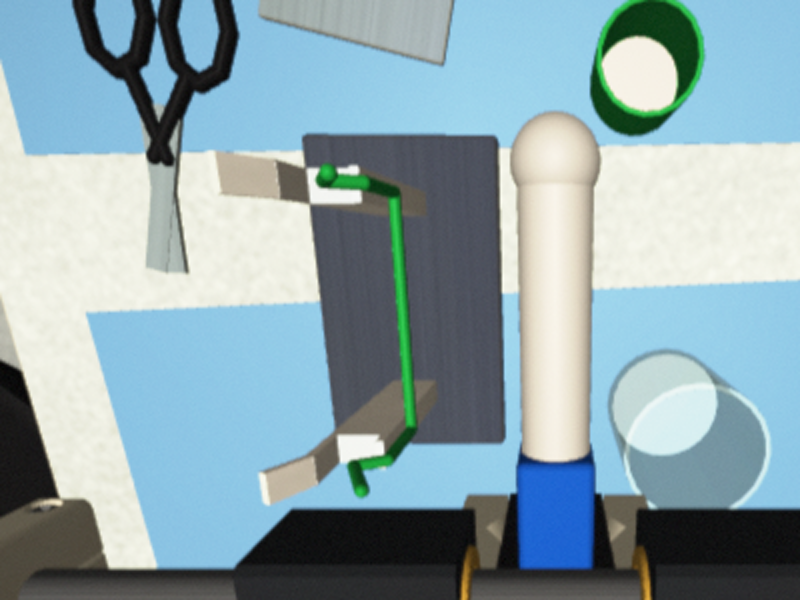

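The wrist view shows both forks at crop (335,185) and (360,445), the green jaw on the robot side, and the flared walls away from the robot. Next: fork geometry from the wrist depth.

Run:
```python
from h import *
c=load("w3");X=cloud(c);f=c["frame"].astype(int)
hsv=cv2.cvtColor(c["frame"],cv2.COLOR_BGR2HSV)
g=(hsv[...,0]>45)&(hsv[...,0]<80)&(hsv[...,1]>100)
for nm,y0 in(("A",.0105),("B",.131)):
    m=(abs(X[...,1]-y0)<.02)&(X[...,0]>.6)&(X[...,0]<.7)&(X[...,2]>.1)&(X[...,2]<.2)
    for lab,mm in(("white",m&~g),("green",m&g)):
        q=X[mm];print(nm,lab,len(q))
        for z in np.arange(.105,.2,.008):
            k=q[abs(q[:,2]-z)<.004]
            if len(k)>3: print("  z%.3f n%d x %.4f..%.4f y %.4f..%.4f"%(z,len(k),*np.percentile(k[:,0],[3,97]),*np.percentile(k[:,1],[3,97])))
    q=X[m&~g];  # flat white patch
    w=m&(f.min(-1)>200);q=X[w];print(nm,"bright",len(q),q.mean(0).round(4) if len(q) else"",np.percentile(q,[3,97],axis=0).round(4).tolist() if len(q) else "")
q=X[(X[...,2]>.245)&(X[...,2]<.28)&(abs(X[...,0]-.547)<.011)&(X[...,1]<.085)]
print("handle",np.percentile(q,[2,98],axis=0),np.polyfit(q[:,1],q[:,0],1),np.percentile(q[:,0],[3,97]),"ymin",q[:,1].min())
```

```text
A white 1471
  z0.105 n24 x 0.6206..0.6276 y 0.0072..0.0199
  z0.113 n56 x 0.6215..0.6540 y 0.0074..0.0206
  z0.121 n26 x 0.6216..0.6274 y 0.0070..0.0202
  z0.129 n278 x 0.6269..0.6525 y 0.0070..0.0205
  z0.137 n150 x 0.6268..0.6526 y 0.0067..0.0204
  z0.145 n86 x 0.6224..0.6529 y 0.0068..0.0200
  z0.153 n103 x 0.6282..0.6530 y 0.0069..0.0202
  z0.161 n183 x 0.6515..0.6557 y 0.0066..0.0202
  z0.169 n242 x 0.6548..0.6604 y 0.0067..0.0200
  z0.177 n310 x 0.6592..0.6666 y 0.0064..0.0198
  z0.185 n10 x 0.6216..0.6632 y 0.0082..0.0162
A green 399
  z0.105 n91 x 0.6208..0.6260 y 0.0139..0.0299
  z0.113 n14 x 0.6204..0.6227 y 0.0129..0.0165
  z0.121 n13 x 0.6205..0.6234 y 0.0127..0.0168
  z0.129 n19 x 0.6205..0.6250 y 0.0128..0.0166
  z0.137 n22 x 0.6205..0.6251 y 0.0125..0.0167
  z0.145 n51 x 0.6207..0.6263 y 0.0117..0.0167
  z0.153 n83 x 0.6237..0.6342 y 0.0120..0.0162
  z0.161 n9 x 0.6316..0.6374 y 0.0138..0.0165
  z0.169 n9 x 0.6281..0.6339 y 0.0146..0.0166
  z0.177 n12 x 0.6227..0.6302 y 0.0144..0.0168
  z0.185 n60 x 0.6221..0.6266 y 0.0118..0.0163
A bright 332 [0.6476 0.0147 0.1438] [
[... 657 characters left out ...]
 x 0.6226..0.6261 y 0.1305..0.1337
  z0.121 n18 x 0.6228..0.6259 y 0.1306..0.1342
  z0.129 n16 x 0.6227..0.6259 y 0.1304..0.1333
  z0.137 n19 x 0.6228..0.6264 y 0.1306..0.1334
  z0.145 n39 x 0.6227..0.6285 y 0.1307..0.1356
  z0.153 n61 x 0.6258..0.6360 y 0.1312..0.1357
  z0.161 n23 x 0.6329..0.6394 y 0.1304..0.1325
  z0.169 n24 x 0.6303..0.6359 y 0.1303..0.1325
  z0.177 n26 x 0.6255..0.6321 y 0.1306..0.1326
  z0.185 n39 x 0.6243..0.6293 y 0.1312..0.1353
B bright 281 [0.6477 0.1326 0.1395] [[0.6307, 0.1274, 0.1296], [0.6688, 0.1389, 0.1803]]
handle [[0.53783154 0.01372598 0.25591395]
 [0.55501129 0.08311713 0.26415964]] [0.01253675 0.5458229 ] [0.5380156  0.55478571] ymin 0.010629350856332495
```

```bash
python3 -m pendant '[[[0.25,-0.6,0,0,0,0.1,-1],[0.25,-0.65,0,0,0,0,-1],[0.25,-0.65,0,0,0,0,-1],[0.25,-0.65,0,0,0,0,-1],[0.25,-0.65,0,0,0,0,-1],[0.25,-0.65,0,0,0,0,-1],[0.25,-0.6,0,0,0,0,-1],[0.27,-0.42,0,0,0,0,-1]]]' >/dev/null
python3 -m pendant '[[[0,0,0.2,0,0,0,-1],[0,0,0.4,0,0,0,-1],[0,0,0.4,0,0,0,-1],[0,0,0.2,0,0,0,-1],[0,0,0,0,0,0,-1],[0,0,0,0,0,0,-1],[0,0,0,0,0,0,-1],[0,0,0,0,0,0,-1]]]'
python3 - <<'E'
from h import *
from plant import r
z=r.get_state()["tcp_pos"][2]
c=wcap("w4");X=cloud(c)
f=c["frame"]
q=X[(abs(X[...,2]-(z-.004))<.008)&(abs(X[...,0]-.643)<.012)&(X[...,1]<.04)&(X[...,1]>-.02)];print("handle",np.percentile(q,[3,97],axis=0).round(4).tolist(),np.polyfit(q[:,1],q[:,0],1))
for n,a,b in(("A",.005,.022),("B",.124,.142)):
  for za,zb in((.14,.157),(.173,.181),(.181,.19)):
    q=X[(X[...,2]>za)&(X[...,2]<zb)&(X[...,1]>a)&(X[...,1]<b)&(X[...,0]>.6)&(X[...,0]<.7)];print(n,za,len(q),np.percentile(q[:,0],[3,97]).round(4) if len(q) else "")
crop(c,120,0,420,300,2,"pics/m6.png")
E
```

```text
time_s: 38.55
tcp_pos: [0.6447, 0.0759, 0.239]
eef_rot: [-180.0, 0.0, -91.2]
contact_force: [0.2, -0.5, -1.5]
gripper_width: 0.0196
gripper_force: 50.0
handle [[0.6342, -0.0187, 0.2328], [0.651, 0.0377, 0.2399]] [0.02093156 0.64251719]
A 0.14 29 [0.6217 0.6287]
A 0.173 300 [0.6278 0.6667]
A 0.181 68 [0.6221 0.6274]
B 0.14 0 
B 0.173 0 
B 0.181 0
```

View pics/m6.png

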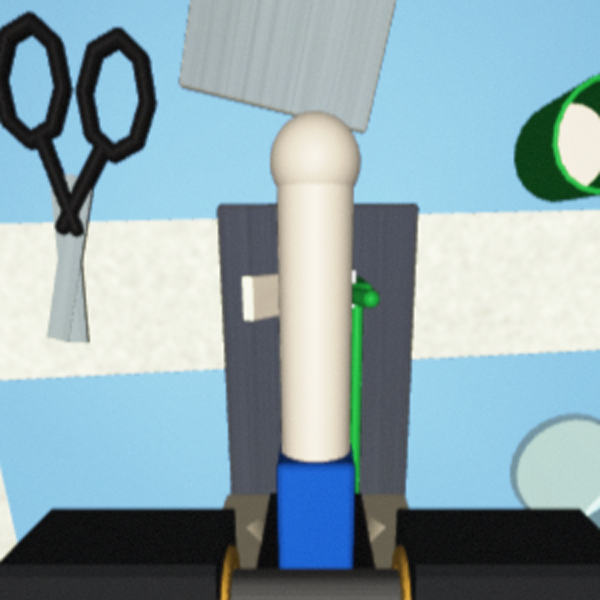

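Handle centred over the fork (0.6428 against 0.6425). Pushing down in steps.

```bash
python3 -m pendant '[[[0,0,0.4,0,0,0,-1],[0,0,0.4,0,0,0,-1],[0,0,0.4,0,0,0,-1],[0,0,0.4,0,0,0,-1],[0,0,0.4,0,0,0,-1],[0,0,0.4,0,0,0,-1],[0,0,0.3,0,0,0,-1],[0,0,0.2,0,0,0,-1]]]' 60
python3 -m pendant '[[[0,0,0.15,0,0,0,-1],[0,0,0.15,0,0,0,-1],[0,0,0.15,0,0,0,-1],[0,0,0.15,0,0,0,-1],[0,0,0.15,0,0,0,-1],[0,0,0.15,0,0,0,-1],[0,0,0.1,0,0,0,-1],[0,0,0,0,0,0,-1]]]'
python3 -m pendant '[[[0,0,0.1,0,0,0,-1],[0,0,0.1,0,0,0,-1],[0,0,0.1,0,0,0,-1],[0,0,0.1,0,0,0,-1],[0,0,0.05,0,0,0,-1],[0,0,0,0,0,0,-1],[0,0,0,0,0,0,-1],[0,0,0,0,0,0,-1]]]'
```

```text
time_s: 39.4
tcp_pos: [0.6444, 0.0757, 0.1798]
eef_rot: [180.0, -0.0, -91.3]
contact_force: [-0.5, -0.4, -2.0]
gripper_width: 0.0196
gripper_force: 60.0
time_s: 40.2
tcp_pos: [0.6445, 0.0759, 0.1599]
eef_rot: [180.0, 0.0, -91.3]
contact_force: [2.5, 0.5, -5.7]
gripper_width: 0.0198
gripper_force: 60.0
time_s: 41.0
tcp_pos: [0.6442, 0.0756, 0.1513]
eef_rot: [180.0, -0.0, -91.3]
contact_force: [0.9, -0.3, -2.7]
gripper_width: 0.0195
gripper_force: 60.0
```

```bash
python3 -m pendant '[[[0,0,0.05,0,0,0,-1],[0,0,0.05,0,0,0,-1],[0,0,0,0,0,0,-1],[0,0,0,0,0,0,-1],[0,0,0,0,0,0,-1],[0,0,0,0,0,0,-1],[0,0,0,0,0,0,-1],[0,0,0,0,0,0,-1]]]'
python3 -m pendant '[[[0,0,0.05,0,0,0,-1],[0,0,0.05,0,0,0,-1],[0,0,0,0,0,0,-1],[0,0,0,0,0,0,-1],[0,0,0,0,0,0,-1],[0,0,0,0,0,0,-1],[0,0,0,0,0,0,-1],[0,0,0,0,0,0,-1]]]'
```

```text
time_s: 41.8
tcp_pos: [0.6446, 0.0757, 0.1496]
eef_rot: [-180.0, 0.0, -91.3]
contact_force: [0.7, 1.1, -1.8]
gripper_width: 0.0195
gripper_force: 60.0
time_s: 42.6
tcp_pos: [0.6447, 0.0758, 0.1485]
eef_rot: [-180.0, 0.0, -91.2]
contact_force: [-2.5, 0.3, 5.0]
gripper_width: 0.0198
gripper_force: 60.0
```

```bash
python3 -m pendant '[[[0,0,0,0,0,0,0],[0,0,0,0,0,0,0],[0,0,0,0,0,0,0],[0,0,0,0,0,0,0],[0,0,0,0,0,0,0],[0,0,0,0,0,0,0],[0,0,0,0,0,0,0],[0,0,0,0,0,0,0]]]' 30
python3 -m pendant '[[[0,0,-0.5,0,0,0,0],[0,0,-0.7,0,0,0,0],[0,0,-0.8,0,0,0,0],[0,0,-0.8,0,0,0,0],[0,0,-0.8,0,0,0,0],[0,0,-0.8,0,0,0,0],[0,0,-0.8,0,0,0,0],[0,0,-0.8,0,0,0,0]]]'
python3 - <<'E'
from h import *
from plant import r,vision
c=wcap("w5");X=cloud(c)
q=X[(X[...,2]>.138)&(X[...,2]<.16)&(abs(X[...,0]-.643)<.007)&(X[...,1]<.06)&(X[...,1]>-.05)]
print(np.percentile(q,[1,50,97],axis=0).round(4).tolist())
s=vision.capture("side");np.savez("pics/side5.npz",**s)
t=vision.capture("top");print(*cups(t),*cups(s),sep="\n")
a=cv2.resize(c["frame"][0:300,130:430],(400,400));b=cv2.resize(s["frame"][120:240,240:360],(400,400),interpolation=2)
cv2.imwrite("pics/m7.png",np.hstack([a,b]))
E
```

```text
time_s: 43.4
tcp_pos: [0.6446, 0.0757, 0.1475]
eef_rot: [180.0, -0.0, -91.3]
contact_force: [0.3, -0.1, 0.9]
gripper_width: 0.0438
gripper_force: 0.0
time_s: 44.2
tcp_pos: [0.6447, 0.0757, 0.27]
eef_rot: [-179.9, 0.0, -91.2]
contact_force: [0.5, 0.4, -0.2]
gripper_width: 0.0436
gripper_force: 0.0
[[0.6361, -0.0302, 0.144], [0.643, 0.011, 0.1481], [0.6495, 0.0566, 0.1514]]
([0.4981, -0.0536], 0.028, np.float64(0.058), [117.0, 125.0, 85.0])
([0.4867, -0.3977], 0.0286, np.float64(0.058), [87.0, 91.0, 132.0])
([0.4632, -0.2565], 0.0285, np.float64(0.058), [141.0, 112.0, 85.0])
([0.6354, -0.0165], 0.0155, np.float64(0.058), [87.0, 85.0, 84.0])
([0.4958, -0.0568], 0.0317, np.float64(0.054), [79.0, 121.0, 54.0])
([0.4589, -0.2567], 0.0297, np.float64(0.055), [147.0, 91.0, 53.0])
([0.4831, -0.3987], 0.0296, np.float64(0.055), [62.0, 54.0, 160.0])
```

View pics/m7.png

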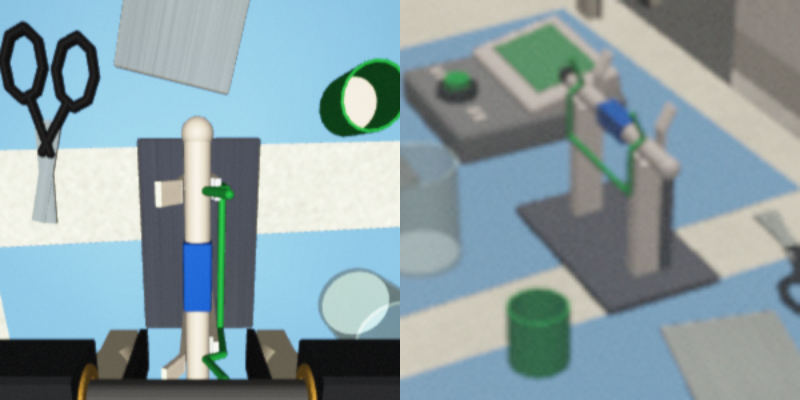

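The probe sits home in both forks with the jaw wires over the handle. The red cup was knocked to about (0.485,-0.398). Next the key.

```bash
python3 -m pendant '[[[-0.9,0.12,0,0,0,0,-1],[-0.9,0.12,0,0,0,0,-1],[-0.9,0.12,0,0,0,0,-1],[-0.9,0.12,0,0,0,0,-1],[-0.9,0.12,0,0,0,0,-1],[-0.9,0.12,0,0,0,0,-1],[-0.9,0.12,0,0,0,0,-1],[-0.9,0.12,0,0,0,0,-1]]]' >/dev/null
python3 -m pendant '[[[-0.9,0.12,0,0,0,0,-1],[-0.9,0.12,0,0,0,0,-1],[-0.9,0.12,0,0,0,0,-1],[-0.9,0.12,0,0,0,0,-1],[-0.9,0.12,0,0,0,0,-1],[-0.9,0.12,0,0,0,0,-1],[-0.9,0.12,0,0,0,0,-1],[-0.9,0.12,0,0,0,0,-1]]]'
python3 - <<'E'
from h import *
w=load("w1");print(atz(w,177.5,189.5,.055))
c=wcap("w6");X=cloud(c);h=cv2.cvtColor(c["frame"],cv2.COLOR_BGR2HSV)
m=(h[...,0]>45)&(h[...,0]<80)&(h[...,1]>120)&(X[...,0]<.64)&(X[...,0]>.57)&(X[...,1]>.3)&(X[...,1]<.42);q=X[m]
print(len(q),q.mean(0),np.percentile(q,[2,98],axis=0))
E
```

```text
time_s: 45.95
tcp_pos: [0.6123, 0.366, 0.2675]
eef_rot: [180.0, -0.0, -91.3]
contact_force: [-0.1, 0.2, 0.4]
gripper_width: 0.0003
gripper_force: 0.0
[0.61242196 0.36589672 0.055     ]
494 [0.61078054 0.3648143  0.06124047] [[0.59756166 0.35133974 0.05146447]
 [0.62430445 0.3812147  0.06301326]]
```

```bash
python3 -m pendant '[[[0,0.05,0.9,0,0,0,-1],[0,0,1,0,0,0,-1],[0,0,1,0,0,0,-1],[0,0,1,0,0,0,-1],[0,0,1,0,0,0,-1],[0,0,1,0,0,0,-1],[0,0,1,0,0,0,-1],[0,0,1,0,0,0,-1]]]' >/dev/null
python3 -m pendant '[[[0,0,0.5,0,0,0,-1],[0,0,0.2,0,0,0,-1],[0,0,0.1,0,0,0,-1],[0,0,0,0,0,0,-1],[0,0,0,0,0,0,-1],[0,0,0,0,0,0,-1],[0,0,0,0,0,0,-1],[0,0,0,0,0,0,-1]]]'
python3 -m pendant '[[[0,0,0.1,0,0,0,-1],[0,0,0.1,0,0,0,-1],[0,0,0,0,0,0,-1],[0,0,0,0,0,0,-1],[0,0,0,0,0,0,-1],[0,0,0,0,0,0,-1],[0,0,0,0,0,0,-1],[0,0,0,0,0,0,-1]]]'
```

```text
time_s: 47.6
tcp_pos: [0.6116, 0.3646, 0.0939]
eef_rot: [-180.0, 0.0, -91.3]
contact_force: [-0.5, -0.8, -0.0]
gripper_width: 0.0003
gripper_force: 0.0
time_s: 48.4
tcp_pos: [0.6115, 0.3646, 0.0896]
eef_rot: [-180.0, 0.0, -91.3]
contact_force: [0.1, -0.9, 0.0]
gripper_width: 0.0004
gripper_force: 0.0
```

```bash
for i in 1 2 3; do python3 -m pendant '[[[0,0,0.1,0,0,0,-1],[0,0,0.1,0,0,0,-1],[0,0,0,0,0,0,-1],[0,0,0,0,0,0,-1],[0,0,0,0,0,0,-1],[0,0,0,0,0,0,-1],[0,0,0,0,0,0,-1],[0,0,0,0,0,0,-1]]]' | grep -E "tcp|contact"; done
```

```text
tcp_pos: [0.6115, 0.3645, 0.0856]
contact_force: [0.1, -0.5, -0.3]
tcp_pos: [0.6117, 0.3647, 0.0817]
contact_force: [0.3, -0.4, 3.0]
tcp_pos: [0.6117, 0.3647, 0.0783]
contact_force: [-1.7, 0.1, 8.2]
```

```bash
python3 -m pendant '[[[0,0,0.05,0,0,0,-1],[0,0,0.05,0,0,0,-1],[0,0,0,0,0,0,-1],[0,0,0,0,0,0,-1],[0,0,0,0,0,0,-1],[0,0,0,0,0,0,-1],[0,0,0,0,0,0,-1],[0,0,0,0,0,0,-1]]]' | grep -E "tcp|contact"
```

```text
tcp_pos: [0.6118, 0.3647, 0.0781]
contact_force: [-5.8, -2.2, 18.8]
```

```bash
python3 -m pendant '[[[0,0,-0.7,0,0,0,-1],[0,0,-1,0,0,0,-1],[0,0,-1,0,0,0,-1],[0,0,-1,0,0,0,-1],[0,0,-1,0,0,0,-1],[0,0,-1,0,0,0,-1],[0,0,-1,0,0,0,-1],[0,0,-1,0,0,0,-1]]]' 25 >/dev/null
for i in 1 2 3; do python3 -m pendant '[[[0.88,0.22,0,0,0,0,1],[0.88,0.22,0,0,0,0,1],[0.88,0.22,0,0,0,0,1],[0.88,0.22,0,0,0,0,1],[0.88,0.22,0,0,0,0,1],[0.88,0.22,0,0,0,0,1],[0.88,0.22,0,0,0,0,1],[0.88,0.22,0,0,0,0,1]]]' | grep tcp; done
python3 - <<'E'
from h import *
from plant import r,vision
st=r.get_state();c=wcap("w7");X=cloud(c)
m=(X[...,2]>.05)&(X[...,2]<.068)&(X[...,0]>.44)&(X[...,0]<.56)&(X[...,1]<0)&(X[...,1]>-.12);q=X[m];print(len(q),cv2.minEnclosingCircle(q[:,:2].astype(np.float32)))
for n in("top","side"): print(*cups(vision.capture(n)),sep="\n")
# plate from wrist
print(st["tcp_pos"],st["eef_rot"])
E
```

```text
tcp_pos: [0.5728, 0.2231, 0.2296]
tcp_pos: [0.5345, 0.0831, 0.2296]
tcp_pos: [0.4962, -0.0569, 0.2296]
576 ((0.4962988495826721, -0.05276482179760933), 0.027908045798540115)
([0.4871, -0.3977], 0.0284, np.float64(0.059), [86.0, 90.0, 128.0])
([0.4633, -0.2563], 0.029, np.float64(0.059), [133.0, 106.0, 80.0])
([0.6416, -0.0155], 0.0147, np.float64(0.059), [90.0, 87.0, 87.0])
([0.4943, -0.0544], 0.0307, np.float64(0.054), [79.0, 123.0, 53.0])
([0.4609, -0.2591], 0.0306, np.float64(0.055), [148.0, 90.0, 52.0])
([0.4813, -0.3986], 0.032, np.float64(0.055), [65.0, 56.0, 163.0])
[ 0.49616652 -0.05687652  0.22959747] [-1.79992892e+02 -1.38517168e-04 -9.12575744e+01]
```

```bash
python3 -m pendant '[[[-0.15,0,0.9,0,0,0,1],[0,0,1,0,0,0,1],[0,0,1,0,0,0,1],[0,0,1,0,0,0,1],[0,0,1,0,0,0,1],[0,0,1,0,0,0,1],[0,0,1,0,0,0,1],[0,0,1,0,0,0,1]]]' 25 >/dev/null
python3 -m pendant '[[[0,0,0.9,0,0,0,1],[0,0,0.43,0,0,0,1],[0,0,0,0,0,0,1],[0,0,0,0,0,0,-0.4],[0,0,0,0,0,0,-0.4],[0,0,0,0,0,0,-0.4],[0,0,0,0,0,0,-0.4],[0,0,0,0,0,0,-0.4]]]' 25
python3 -m pendant '[[[0,0,0,0,0,0,-0.4],[0,0,0,0,0,0,-0.4],[0,0,0,0,0,0,-0.4],[0,0,-0.3,0,0,0,-0.4],[0,0,-0.8,0,0,0,-0.4],[0,0,-0.8,0,0,0,-0.4],[0,0,-0.8,0,0,0,-0.4],[0,0,-0.8,0,0,0,-0.4]]]' 25
python3 - <<'E'
from plant import r
import numpy as np
st=r.get_state();y=np.radians(st["eef_rot"][2]);d=np.array([.648,-.148])-st["tcp_pos"][:2]
print(d@[np.cos(y),np.sin(y)]/.02,d@[np.sin(y),-np.cos(y)]/.02)
E
```

```text
time_s: 56.55
tcp_pos: [0.497, -0.0524, 0.0454]
eef_rot: [-180.0, 0.0, -91.3]
contact_force: [-1.7, 0.4, 3.6]
gripper_width: 0.0547
gripper_force: 25.0
time_s: 57.35
tcp_pos: [0.4964, -0.0525, 0.1156]
eef_rot: [180.0, -0.0, -91.3]
contact_force: [0.2, -0.0, -2.0]
gripper_width: 0.0549
gripper_force: 25.0
4.605092558163077 -7.6859932857750515
```

```bash
python3 -m pendant '[[[0.9,0,0,0,0,0,-0.4],[0.9,0,0,0,0,0,-0.4],[0.95,0,0,0,0,0,-0.4],[0.95,0,0,0,0,0,-0.4],[0.9,-0.7,0,0,0,0,-0.4],[0,-0.9,0,0,0,0,-0.4],[0,-0.9,0,0,0,0,-0.4],[0,-0.9,0,0,0,0,-0.4]]]' >/dev/null
python3 -m pendant '[[[0,-0.9,0,0,0,0,-0.4],[0,-0.9,0,0,0,0,-0.4],[0,-0.9,0,0,0,0,-0.4],[0,-0.9,0,0,0,0,-0.4],[0,-0.69,0,0,0,0,-0.4],[0,0,0.5,0,0,0,-0.4],[0,0,0.8,0,0,0,-0.4],[0,0,0.8,0,0,0,-0.4]]]' | grep tcp
python3 -m pendant '[[[0,0,0.5,0,0,0,-0.4],[0,0,0.25,0,0,0,-0.4],[0,0,0.1,0,0,0,-0.4],[0,0,0.1,0,0,0,-0.4],[0,0,0.1,0,0,0,-0.4],[0,0,0,0,0,0,-0.4],[0,0,0,0,0,0,-0.4],[0,0,0,0,0,0,-0.4]]]'
```

```text
tcp_pos: [0.6474, -0.1478, 0.0718]
time_s: 59.75
tcp_pos: [0.6486, -0.1478, 0.0523]
eef_rot: [-180.0, 0.0, -91.3]
contact_force: [-0.3, 0.5, -0.9]
gripper_width: 0.0548
gripper_force: 25.0
```

```bash
python3 -m pendant '[[[0,0,0.05,0,0,0,-0.4],[0,0,0,0,0,0,-0.4],[0,0,0,0,0,0,0.2],[0,0,0,0,0,0,0.7],[0,0,0,0,0,0,1],[0,0,0,0,0,0,1],[0,0,0,0,0,0,1],[0,0,0,0,0,0,1]]]'
python3 -m pendant '[[[0,0,-0.5,0,0,0,1],[0,0,-1,0,0,0,1],[0,0,-1,0,0,0,1],[0,0,-1,0,0,0,1],[0,0,-1,0,0,0,1],[0,0,-1,0,0,0,1],[0,0,-1,0,0,0,1],[0.3,0.5,-1,0,0,0,1]]]' | grep tcp
python3 -m pendant '[[[0.67,1,0,0,0,0,1],[0.67,1,0,0,0,0,1],[0.67,1,0,0,0,0,1],[0.67,1,0,0,0,0,1],[0.67,1,0,0,0,0,1],[0.67,1,0,0,0,0,1],[0.67,1,0,0,0,0,1],[0.65,1,0,0,0,0,1]]]' | grep tcp
python3 -m pendant '[[[0,0.75,0,0,0,0,1],[0,0,0,0,0,0,1],[0,0,0,0,0,0,1],[0,0,0,0,0,0,1],[0,0,0,0,0,0,1],[0,0,0,0,0,0,1],[0,0,0,0,0,0,1],[0,0,0,0,0,0,1]]]' | grep tcp
python3 - <<'E'
from h import *
from plant import r,vision
st=r.get_state();c=wcap("w8");X=cloud(c)
m=(X[...,2]>.05)&(X[...,2]<.068)&(X[...,0]>.41)&(X[...,0]<.52)&(X[...,1]<-.2)&(X[...,1]>-.31);q=X[m];print(len(q),cv2.minEnclosingCircle(q[:,:2].astype(np.float32)))
for n in("top","side"): print(*cups(vision.capture(n)),sep="\n")
E
```

```text
time_s: 60.55
tcp_pos: [0.6485, -0.1478, 0.0508]
eef_rot: [180.0, -0.0, -91.3]
contact_force: [-0.5, -0.0, -0.3]
gripper_width: 0.086
gripper_force: 0.0
tcp_pos: [0.639, -0.1533, 0.2025]
tcp_pos: [0.4746, -0.2577, 0.2013]
tcp_pos: [0.4612, -0.2564, 0.2008]
701 ((0.4606252908706665, -0.25537794828414917), 0.027891265228390694)
([0.6572, -0.1498], 0.0248, np.float64(0.061), [71.0, 93.0, 62.0])
([0.4868, -0.3984], 0.0281, np.float64(0.059), [82.0, 86.0, 127.0])
([0.6466, -0.1495], 0.0308, np.float64(0.058), [82.0, 130.0, 55.0])
([0.4595, -0.2571], 0.0304, np.float64(0.054), [153.0, 94.0, 54.0])
([0.4839, -0.3989], 0.0297, np.float64(0.055), [66.0, 57.0, 167.0])
```

Green stands on the plate. Blue next.

```bash
python3 -m pendant '[[[0,0,0.9,0,0,0,1],[0,0,1,0,0,0,1],[0,0,1,0,0,0,1],[0,0,1,0,0,0,1],[0,0,1,0,0,0,1],[0,0,1,0,0,0,1],[0,0,1,0,0,0,1],[0,0,0.88,0,0,0,1]]]' >/dev/null
python3 -m pendant '[[[0,0,0,0,0,0,1],[0,0,0,0,0,0,1],[0,0,0,0,0,0,-0.4],[0,0,0,0,0,0,-0.4],[0,0,0,0,0,0,-0.4],[0,0,0,0,0,0,-0.4],[0,0,0,0,0,0,-0.4],[0,0,0,0,0,0,-0.4]]]' 25
python3 -m pendant '[[[0,0,0,0,0,0,-0.4],[0,0,0,0,0,0,-0.4],[0,0,0,0,0,0,-0.4],[0,0,-0.3,0,0,0,-0.4],[0,0,-0.8,0,0,0,-0.4],[0,0,-0.8,0,0,0,-0.4],[0,0,-0.8,0,0,0,-0.4],[0,0,-0.8,0,0,0,-0.4]]]' 25
python3 -m pendant '[[[-0.1,-0.9,0,0,0,0,-0.4],[-0.1,-0.9,0,0,0,0,-0.4],[-0.1,-0.9,0,0,0,0,-0.4],[-0.1,-0.9,0,0,0,0,-0.4],[-0.1,-0.9,0,0,0,0,-0.4],[-0.1,-0.9,0,0,0,0,-0.4],[-0.1,-0.9,0,0,0,0,-0.4],[0,-0.9,0,0,0,0,-0.4]]]' | grep tcp
python3 -m pendant '[[[0,-0.9,0,0,0,0,-0.4],[0,0,0.5,0,0,0,-0.4],[0,0,0.8,0,0,0,-0.4],[0,0,0.8,0,0,0,-0.4],[0,0,0.5,0,0,0,-0.4],[0,0,0.25,0,0,0,-0.4],[0,0,0.1,0,0,0,-0.4],[0,0,0.1,0,0,0,-0.4]]]'
python3 -m pendant '[[[0,0,0.1,0,0,0,-0.4],[0,0,0,0,0,0,-0.4],[0,0,0,0,0,0,-0.4],[0,0,0,0,0,0,-0.4],[0,0,0,0,0,0,-0.4],[0,0,0,0,0,0,-0.4],[0,0,0,0,0,0,-0.4],[0,0,0,0,0,0,-0.4]]]'
```

```text
time_s: 64.7
tcp_pos: [0.4613, -0.2565, 0.0457]
eef_rot: [-180.0, -0.0, -91.2]
contact_force: [-0.8, 0.4, 4.2]
gripper_width: 0.0555
gripper_force: 25.0
time_s: 65.5
tcp_pos: [0.4606, -0.2564, 0.1159]
eef_rot: [180.0, 0.0, -91.3]
contact_force: [0.5, 0.3, -0.9]
gripper_width: 0.0553
gripper_force: 25.0
tcp_pos: [0.6056, -0.2454, 0.115]
time_s: 67.1
tcp_pos: [0.6236, -0.2462, 0.0547]
eef_rot: [-180.0, -0.0, -91.2]
contact_force: [0.4, -0.7, -1.3]
gripper_width: 0.0556
gripper_force: 25.0
time_s: 67.9
tcp_pos: [0.6233, -0.2461, 0.0524]
eef_rot: [-180.0, -0.0, -91.3]
contact_force: [-0.1, 1.0, -2.8]
gripper_width: 0.0558
gripper_force: 25.0
```

```bash
python3 -m pendant '[[[0,0,0.05,0,0,0,-0.4],[0,0,0,0,0,0,-0.4],[0,0,0,0,0,0,0.2],[0,0,0,0,0,0,0.7],[0,0,0,0,0,0,1],[0,0,0,0,0,0,1],[0,0,0,0,0,0,1],[0,0,0,0,0,0,1]]]' | grep -E "tcp|width"
python3 -m pendant '[[[0,0,-0.5,0,0,0,1],[0,0,-1,0,0,0,1],[0,0,-1,0,0,0,1],[0,0,-1,0,0,0,1],[0,0,-1,0,0,0,1],[0,0,-1,0,0,0,1],[0,0,-1,0,0,0,1],[0,0,-1,0,0,0,1]]]' | grep tcp
python3 -m pendant '[[[0.97,0.85,0,0,0,0,1],[0.97,0.85,0,0,0,0,1],[0.97,0.85,0,0,0,0,1],[0.97,0.85,0,0,0,0,1],[0.97,0.85,0,0,0,0,1],[0.97,0.85,0,0,0,0,1],[0.97,0.85,0,0,0,0,1],[0.97,0.85,0,0,0,0,1]]]' | grep tcp
python3 - <<'E'
from h import *
from plant import r,vision
st=r.get_state();c=wcap("w9");X=cloud(c)
m=(X[...,2]>.05)&(X[...,2]<.068)&(X[...,0]>.43)&(X[...,0]<.54)&(X[...,1]<-.34)&(X[...,1]>-.455);q=X[m];print(len(q),cv2.minEnclosingCircle(q[:,:2].astype(np.float32)))
print(st["tcp_pos"]);print(*cups(vision.capture("side")),sep="\n")
# bottle positions for clearance
t=load("top0");X=cloud(t);q=X[(X[...,2]>.07)&(X[...,2]<.14)&(X[...,1]<-.4)&(X[...,1]>-.65)&(X[...,0]>.35)];k=q[:,0]>.49
for a in(q[k],q[~k]): print(np.percentile(a,[2,98],axis=0).round(3).tolist())
E
```

```text
tcp_pos: [0.6233, -0.2461, 0.0512]
gripper_width: 0.0859
tcp_pos: [0.6233, -0.2461, 0.2032]
tcp_pos: [0.4832, -0.399, 0.2024]
703 ((0.48438575863838196, -0.39742138981819153), 0.028020840138196945)
[ 0.48322096 -0.39901611  0.20237355]
([0.6381, -0.0277], 0.0065, np.float64(0.059), [92.0, 91.0, 92.0])
([0.622, -0.2473], 0.0308, np.float64(0.056), [139.0, 82.0, 48.0])
([0.4831, -0.3974], 0.0304, np.float64(0.055), [67.0, 58.0, 170.0])
[[0.523, -0.58, 0.074], [0.577, -0.529, 0.134]]
[[0.396, -0.585, 0.074], [0.449, -0.535, 0.134]]
```

```bash
python3 -m pendant '[[[0,0,0.95,0,0,0,1],[0,0,1,0,0,0,1],[0,0,1,0,0,0,1],[0,0,1,0,0,0,1],[0,0,1,0,0,0,1],[0,0,1,0,0,0,1],[0,0,1,0,0,0,1],[0,0,0.9,0,0,0,1]]]' >/dev/null
python3 -m pendant '[[[0,0,0,0,0,0,1],[0,0,0,0,0,0,1],[0,0,0,0,0,0,-0.4],[0,0,0,0,0,0,-0.4],[0,0,0,0,0,0,-0.4],[0,0,0,0,0,0,-0.4],[0,0,0,0,0,0,-0.4],[0,0,0,0,0,0,-0.4]]]' 25
python3 -m pendant '[[[0,0,0,0,0,0,-0.4],[0,0,0,0,0,0,-0.4],[0,0,0,0,0,0,-0.4],[0,0,-0.3,0,0,0,-0.4],[0,0,-0.8,0,0,0,-0.4],[0,0,-0.8,0,0,0,-0.4],[0,0,-0.8,0,0,0,-0.4],[0,0,-0.8,0,0,0,-0.4]]]' 25
python3 -m pendant '[[[-0.37,-0.72,0,0,0,0,-0.4],[-0.37,-0.72,0,0,0,0,-0.4],[-0.37,-0.72,0,0,0,0,-0.4],[-0.37,-0.72,0,0,0,0,-0.4],[-0.37,-0.72,0,0,0,0,-0.4],[-0.37,-0.72,0,0,0,0,-0.4],[-0.37,-0.72,0,0,0,0,-0.4],[-0.37,-0.72,0,0,0,0,-0.4]]]' | grep tcp
python3 -m pendant '[[[0,0,0,0,0,0,-0.4],[0,0,0.5,0,0,0,-0.4],[0,0,0.8,0,0,0,-0.4],[0,0,0.8,0,0,0,-0.4],[0,0,0.5,0,0,0,-0.4],[0,0,0.25,0,0,0,-0.4],[0,0,0.1,0,0,0,-0.4],[0,0,0.1,0,0,0,-0.4]]]'
python3 -m pendant '[[[0,0,0.1,0,0,0,-0.4],[0,0,0.05,0,0,0,-0.4],[0,0,0,0,0,0,-0.4],[0,0,0,0,0,0,-0.4],[0,0,0,0,0,0,-0.4],[0,0,0,0,0,0,-0.4],[0,0,0,0,0,0,-0.4],[0,0,0,0,0,0,-0.4]]]'
```

```text
time_s: 72.0
tcp_pos: [0.4842, -0.3984, 0.0448]
eef_rot: [-180.0, -0.0, -91.2]
contact_force: [-0.3, 1.0, 3.4]
gripper_width: 0.0552
gripper_force: 25.0
time_s: 72.8
tcp_pos: [0.4834, -0.398, 0.1146]
eef_rot: [179.9, 0.0, -91.3]
contact_force: [0.8, -0.4, -1.4]
gripper_width: 0.0549
gripper_force: 25.0
tcp_pos: [0.6017, -0.3409, 0.1142]
time_s: 74.4
tcp_pos: [0.6007, -0.3418, 0.0537]
eef_rot: [-180.0, -0.0, -91.3]
contact_force: [0.2, 0.6, -1.5]
gripper_width: 0.0549
gripper_force: 25.0
time_s: 75.2
tcp_pos: [0.6007, -0.3417, 0.0508]
eef_rot: [-180.0, -0.0, -91.2]
contact_force: [-1.1, 1.3, 3.2]
gripper_width: 0.0549
gripper_force: 25.0
```

Release, lift, withdraw toward the base so the view is clear, and check.

```bash
python3 -m pendant '[[[0,0,0,0,0,0,-0.4],[0,0,0,0,0,0,0.2],[0,0,0,0,0,0,0.7],[0,0,0,0,0,0,1],[0,0,0,0,0,0,1],[0,0,0,0,0,0,1],[0,0,0,0,0,0,1],[0,0,0,0,0,0,1]]]' | grep -E "tcp|width"
python3 -m pendant '[[[0,0,-0.5,0,0,0,1],[0,0,-1,0,0,0,1],[0,0,-1,0,0,0,1],[0,0,-1,0,0,0,1],[0,0,-1,0,0,0,1],[0,0,-1,0,0,0,1],[0,0,-1,0,0,0,1],[0,0,-1,0,0,0,1]]]' | grep tcp
python3 -m pendant '[[[0,0.9,-0.5,0,0,0,1],[0,0.9,-0.5,0,0,0,1],[0,0.9,-0.5,0,0,0,1],[0,0.9,-0.5,0,0,0,1],[0,0.9,0,0,0,0,1],[0,0.9,0,0,0,0,1],[0,0.9,0,0,0,0,1],[0,0.9,0,0,0,0,1]]]' | grep -E "time|tcp"
python3 - <<'E'
from h import *
from plant import r,vision
t=vision.capture("top");s=vision.capture("side")
for c in(t,s): print(*cups(c),sep="\n")
X=cloud(t);q=X[(X[...,2]>.12)&(X[...,2]<.157)&(abs(X[...,0]-.644)<.012)&(X[...,1]<.19)&(X[...,1]>-.06)];print("handle z",np.percentile(q,[2,50,98],axis=0).round(3).tolist())
a=cv2.resize(t["frame"][90:250,80:460],(760,320));b=cv2.resize(s["frame"][110:360,200:480],(312,278));b=cv2.copyMakeBorder(b,0,0,0,448,cv2.BORDER_CONSTANT)
cv2.imwrite("pics/fin.png",np.vstack([a,b]))
E
```

```text
tcp_pos: [0.6004, -0.3416, 0.0502]
gripper_width: 0.0873
tcp_pos: [0.6004, -0.3416, 0.2023]
time_s: 77.6
tcp_pos: [0.4557, -0.3384, 0.2413]

([0.6485, -0.1484], 0.0319, np.float64(0.057), [84.0, 128.0, 54.0])
([0.6196, -0.2459], 0.031, np.float64(0.058), [148.0, 90.0, 51.0])
([0.6, -0.3428], 0.0317, np.float64(0.058), [67.0, 58.0, 166.0])
handle z [[0.634, -0.027, 0.133], [0.644, 0.068, 0.149], [0.655, 0.172, 0.156]]
```

View pics/fin.png

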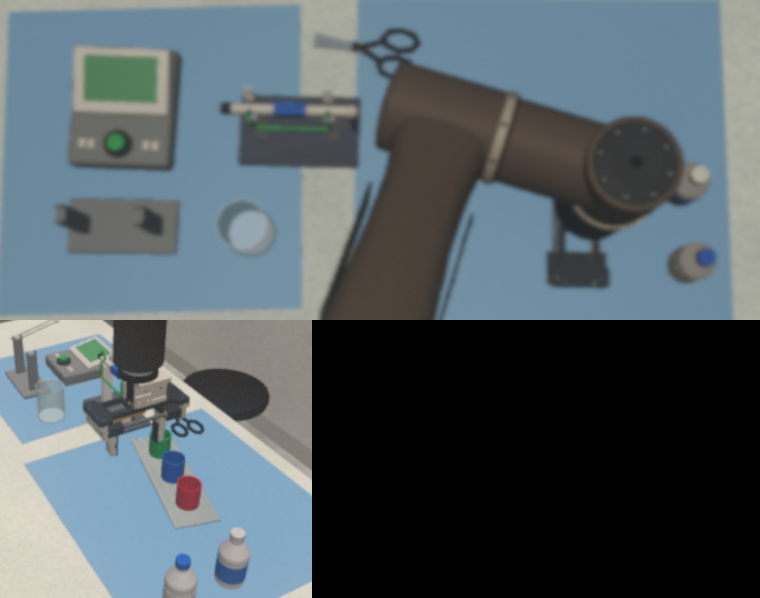

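The final view shows the three cups upright on the plate, the probe in the clip under the jaw, and bottles, scissors and beaker in place. Handing in.

```bash
python3 -c "
from plant import r
print(r.close_job())"
```

```text
the job is handed in; nothing more can be done
None
```

I handed the job in at about 78 s. There was no yellow cup; the probe was dipped in green, blue, red and then the beaker, pushed home in the clip with the jaw closed over it, and the green key was pressed to its stop. I then set all three cups upright on the plate; red had been knocked aside after its dip.

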